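# Load a mill jar with grinding balls by scoop

### The job

Lift the metal scoop out of its caddy, lay it on the bench right way up and let go, so that you can take the handle afresh; then scoop up grinding balls from the tray and tip at least three of the four into the open white jar. Move the balls only with the scoop, not with the gripper, spill none on the bench, keep the jar upright and about where it is, and leave the other bench things alone. Finish with the scoop laid back on the bench right way up, let go.

Things in the scene. Friction and masses are not known exactly. Their poses are not given: they have to be found in the camera images.
- scoop: Steel scoop, 180 g, 190 mm long. Origin: centre of the pan's underside; +x out through the open mouth, +z up from the pan's floor. Pan x -45 to +45 mm, 80 mm wide outside, 74 inside, floor 2 mm, side walls 3 mm thick and 40 high, back wall 56 high, no front wall. Starts nose down in the caddy, handle up, underside towards the caddy's -x side (the robot)
- scoop_handle (a point): middle of the scoop's handle, on its axis (scoop frame x = -95, z = 48 mm). The handle is a straight bar along the scoop's x, from x = -45 to -145 mm, 20 mm wide (y) and 16 mm thick (z). Laid down, the scoop rests stably on its pan with the handle level and clear of the bench
- scoop_lip (a point): middle of the front lip of the scoop's floor, on the underside (scoop frame x = +45, z = 0)
- caddy: blue open-topped box fixed to the bench, 86 (x) x 112 (y) x 110 mm high, walls and floor 5 mm; origin at the centre of its underside, z up. The scoop stands in it; its handle sticks up about 85 mm above the rim
- tray: grey tray fixed to the bench, 245 (x from -115 to +130) x 102 mm (y) outside, 92 mm wide inside; origin on its underside. Floor top at 12 mm; side walls reach 57 mm; the far (+x) wall slopes outward, at 45 degrees, from its foot at x = 85 mm on the floor; the near (-x) wall (inner face at x = -110) reaches only 27 mm above the bench, so that the scoop's handle passes over it. Walls 5 mm
- tray_floor (a point): the tray's origin raised to the top face of its floor
- jar: open round white ceramic jar, 700 g, 122 mm outer diameter, 114 mm inside at the mouth, 80 mm high, floor 8 mm thick; origin at the centre of its underside; stands loose on the bench to the left or right of the tray, the caddy on the other side
- jar_rim (a point): centre of the jar's mouth, at the height of its rim
- ball1: smooth white ceramic grinding ball, 32 mm diameter, 55 g, origin at its centre (its axes mean nothing); starts somewhere in the far half of the tray
- ball2: smooth white ceramic grinding ball, 32 mm diameter, 55 g, origin at its centre (its axes mean nothing); starts somewhere in the far half of the tray
- ball3: smooth white ceramic grinding ball, 32 mm diameter, 55 g, origin at its centre (its axes mean nothing); starts somewhere in the far half of the tray
- ball4: smooth white ceramic grinding ball, 32 mm diameter, 55 g, origin at its centre (its axes mean nothing); starts somewhere in the far half of the tray
- washbottle: white wash bottle with a bent spout, 68 mm diameter, 180 mm high, at the left of the work; leave alone. Origin: centre of its underside
- tube_rack: blue test-tube rack 70 x 200 mm with glass tubes, 130 mm high, at the left edge of the bench nearer the robot; leave alone. Origin: centre of its underside
- reagent_bottle: amber bottle, 64 mm diameter, 130 mm high, at the right edge of the work; leave alone. Origin: centre of its underside
Things that resemble listed ones, but are neither listed nor needed, are in the scene too. Of the things that look like the jar, take the one that is farthest to the robot's right at the start. What is shaped like the scoop but green is not meant.

How it is judged:
On the way, in this order (a step that is already met when the one before it is completed fails the run):
1. the scoop lies right way up on the bench, let go (angle between scoop's own z axis and vertical below 0.15 rad and height (world z) of scoop below 0.008 m and contact force between the fingers and scoop below 0.1 N and linear speed of scoop below 0.03 m/s), for 0.1 s.
2. at least one ball is carried in the scoop, above the tray's floor by 50 mm or more (height (world z) of scoop above 0.062 m and ((x of ball1 in the frame of scoop between -0.045 and 0.045 m and y of ball1 in the frame of scoop between -0.038 and 0.038 m and z of ball1 in the frame of scoop between 0 and 0.06 m) or (x of ball2 in the frame of scoop between -0.045 and 0.045 m and y of ball2 in the frame of scoop between -0.038 and 0.038 m and z of ball2 in the frame of scoop between 0 and 0.06 m) or (x of ball3 in the frame of scoop between -0.045 and 0.045 m and y of ball3 in the frame of scoop between -0.038 and 0.038 m and z of ball3 in the frame of scoop between 0 and 0.06 m) or (x of ball4 in the frame of scoop between -0.045 and 0.045 m and y of ball4 in the frame of scoop between -0.038 and 0.038 m and z of ball4 in the frame of scoop between 0 and 0.06 m))), for 0.2 s.
At the end, for the whole second after the job is handed in: At least three of the four balls lie inside the jar below its rim; the jar stands upright (within 0.1 rad) on the bench, at rest; the scoop lies on the bench right way up (within 0.15 rad), at rest and let go (all of step 1 and (((horizontal distance between ball1 and jar below 0.055 m and height (world z) of ball1 between 0.02 and 0.078 m) and (horizontal distance between ball2 and jar below 0.055 m and height (world z) of ball2 between 0.02 and 0.078 m) and (horizontal distance between ball3 and jar below 0.055 m and height (world z) of ball3 between 0.02 and 0.078 m)) or ((horizontal distance between ball1 and jar below 0.055 m and height (world z) of ball1 between 0.02 and 0.078 m) and (horizontal distance between ball2 and jar below 0.055 m and height (world z) of ball2 between 0.02 and 0.078 m) and (horizontal distance between ball4 and jar below 0.055 m and height (world z) of ball4 between 0.02 and 0.078 m)) or ((horizontal distance between ball1 and jar below 0.055 m and height (world z) of ball1 between 0.02 and 0.078 m) and (horizontal distance between ball3 and jar below 0.055 m and height (world z) of ball3 between 0.02 and 0.078 m) and (horizontal distance between ball4 and jar below 0.055 m and height (world z) of ball4 between 0.02 and 0.078 m)) or ((horizontal distance between ball2 and jar below 0.055 m and height (world z) of ball2 between 0.02 and 0.078 m) and (horizontal distance between ball3 and jar below 0.055 m and height (world z) of ball3 between 0.02 and 0.078 m) and (horizontal distance between ball4 and jar below 0.055 m and height (world z) of ball4 between 0.02 and 0.078 m))) and angle between jar's own z axis and vertical below 0.1 rad and height (world z) of jar below 0.01 m and linear speed of jar below 0.02 m/s); the robot touches nothing.
It fails at once if a ball is on the bench or off it (spilled) (height (world z) of any of ball1, ball2, ball3, ball4 below 0.017 m).
It fails at once if the fingers press on a ball (over 1 N) (contact force between the fingers and ball1 above 1 N or contact force between the fingers and ball2 above 1 N or contact force between the fingers and ball3 above 1 N or contact force between the fingers and ball4 above 1 N).
It fails at once if the jar is tipped over 0.5 rad or shoved more than 60 mm (angle between jar's own z axis and vertical above 0.5 rad or distance of jar from where it was at the start of the episode above 0.06 m).
It fails at once if a bystander (wash bottle, tube rack, amber bottle) is moved more than 40 mm or tipped over 0.5 rad (distance of any of washbottle, tube_rack, reagent_bottle from where it was at the start of the episode above 0.04 m or angle between any of washbottle, tube_rack, reagent_bottle's own z axis and vertical above 0.5 rad).
It also fails if it takes over 64 s, if anything falls off the work surface, if the arm or the gripper's body presses on something with over 40 N, if the wrist force passes 120 N, or if a joint passes its speed limit or range.

### The arm

A 6-joint arm with a two-finger parallel gripper is mounted at the origin on the work surface. World frame = base frame: x ahead of the robot, y to its left, z up, the work surface at z = 0. Lengths are in m, angles in rad, forces in N, time in s.
With the tool pointing down it reaches from about 0.3 to 0.85 m from the base axis. Payload 4.2 kg.
Tool frame: the origin (TCP) lies midway between the tips of the shut fingers; the grasp point (between the pads) lies 19 mm behind it; x points along the fingers, z is the direction in which the jaws open and shut, and the axes are right-handed (so a half turn about x gives the same grasp; the last joint's range is limited). The gripper opens to 91 mm and grips with 3 to 60 N. Pads are 32 mm wide; open, the fingers measure 118 mm over their backs; the gripper's body (76 mm by 178 mm) begins 60 mm behind the grasp point.
Start: joints at [-1.284, 0.32, 1.565, -0, 1.257, -0.02], TCP at [0.174, -0.548, 0.214] pointing down, gripper open.
Joint ranges: [-3.11, 3.11], [-0.84, 2.01], [0.21, 2.61], [-1.34, 4.49], [0.05, 2.63], [-2.56, 2.56]. Speed limits (rad/s): [2.57, 2.57, 3.14, 3.14, 3.14, 3.14].

### API

Orientations are given as a rotation vector (axis times angle).
In Python, from rig import ctrl, grab_frame gives the robot as it stands.
- The arm moves only by the tool apply_moves, never from a script. Its argument "targets" is a list of rows, each a list of 3 entries, a list of its own where there are three numbers: the opening, from 0 (shut) to 1 (fully open), then the shift along the tool's x, y, z in m, then the turn, a rotation vector about the tool's x, y, z in degrees. In form: [[gripper, [dx, dy, dz], [ax, ay, az]], ...]. A call has exactly 5 rows; each row is the pose to reach, as a shift and turn from the pose measured when the call began, along the tool's axes at that moment; what a row does not reach only later rows make up. A row lasts 1/12 s, in which the tool goes at most 41.7 mm and 7.16 degrees, less where a joint would pass 70% of its speed; a pose out of reach is approached as far as the arm can. A call with a gripper value outside its range is refused whole. The fingers move at their own pace and stop on an object; "squeeze" is the grip in N (left out, the last holds). Time passes only in rows, so rows that repeat a pose let the fingers close, or fill a call up. It gives the time, the measured TCP pose, the force and the opening at its end, in the units of the state.
- ctrl.state(): the state, without advancing time (a new reading comes with each control period).
- grab_frame(name): name is "scene" or "top" or "wrist"; returns a dict with "frame" (480x640x3 uint8, red, green, blue), "mtx" (3x3 intrinsics, pixels), "xyz" and "rotation" of the camera in the world. Camera axes: x right, y up, looking along -z (the intrinsics and any distortion apply to the point x, -y, -z); pixel columns grow to the right and rows downward; lengths in m; the calibration is good to about 2 mm. A picture is of the moment at which its call begins. There is no depth.
- ctrl.job_done(): hands the job in, once; it reports no verdict.
The state is a dict: "t": time; "joint_positions": joint angles; "joint_velocities": joint speeds; "effort": joint torques, N m; "tool_pos": TCP position; "eef_rot": TCP orientation; "contact_force": force on the tool from outside, world axes, zero at the start; "wrist_torque": the same for the moment, N m; "width": finger opening in m.
Only numpy, scipy, OpenCV 4.12 (cv2) and the standard library are available. Lean on these libraries where they do the work, as an engineer would, in place of code of your own. Each camera call takes 0.05 s, during which the arm holds its last target.

## Working session

There is one attempt and no reset: what is moved stays moved. The work goes in short steps, Python scripts to look and compute and a tool call to move; the robot and the scene stay as the last step left them, time stands still between calls to the robot, and variables do not carry over. Pictures are saved under pics/ and viewed, and the job is handed in when it is done.

Besides the shell and the picture viewer there is one more tool, called after ">>>" as name([rows], argument=value, ...), one row to a line, values as JSON. apply_moves: Moves the arm, as the interface text tells. Its arguments: {"type":"object","properties":{"targets":{"type":"array"},"squeeze":{"type":"number"}},"required":["targets"]}

```bash
ls; mkdir -p pics; python3 - <<'E'
from rig import ctrl, grab_frame
import cv2,numpy as np
s=ctrl.state();print(s)
for n in("scene","top","wrist"):
    f=grab_frame(n);cv2.imwrite(f"pics/{n}0.png",f["frame"][:,:,::-1]);print(n,f["mtx"],f["xyz"],f["rotation"],[k for k in f])
E
```

```text
pics
{'t': 0.0, 'joint_positions': array([-1.28401382e+00,  3.20256434e-01,  1.56566169e+00, -4.29056777e-06,
        1.25739036e+00, -1.99838115e-02]), 'joint_velocities': array([ 4.37890886e-04, -1.23345030e-04,  2.05619313e-04,  8.27570338e-04,
       -3.77357399e-05,  3.08054402e-04]), 'effort': array([ 3.89961191e-03, -4.12450218e+01, -2.31971991e+01,  7.31169200e-02,
        4.58566484e-02, -1.51323884e-04]), 'tool_pos': array([ 0.17350383, -0.5476736 ,  0.21314738]), 'eef_rot': array([ 0.9813691 ,  1.34025139, -0.97964652]), 'contact_force': array([ 0.38283754, -0.1644175 , -0.27923406]), 'wrist_torque': array([ 0.01365268, -0.0155768 , -0.00139874]), 'width': 0.09132209633845055}
scene [[541.5439703    0.         324.56428485]
 [  0.         541.5439703  234.92204433]
 [  0.           0.           1.        ]] [ 1.53575096 -0.40511546  1.12203466] [0.70428897 0.49601153 1.10062764] ['frame', 'mtx', 'xyz', 'rotation']
top [[437.38359108   0.         325.51783945]
 [  0.         437.38359108 238.23893677]
 [  0.           0.           1.        ]] [ 0.32036296 -0.01723707  1.54436912] [ 0.1371177  -0.11958898 -1.57589042] ['frame', 'mtx', 'xyz', 'rotation']
wrist [[353.30431507   0.         317.72686673]
 [  0.         353.30431507 241.05899943]
 [  0.           0.           1.        ]] [ 0.25125963 -0.52433728  0.38410407] [-0.25035794  0.18682903 -1.25467418] ['frame', 'mtx', 'xyz', 'rotation']
```

View pics/scene0.png

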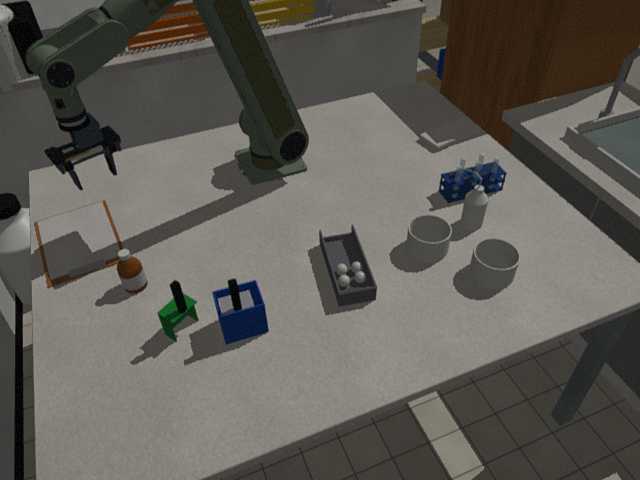

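View pics/top0.png

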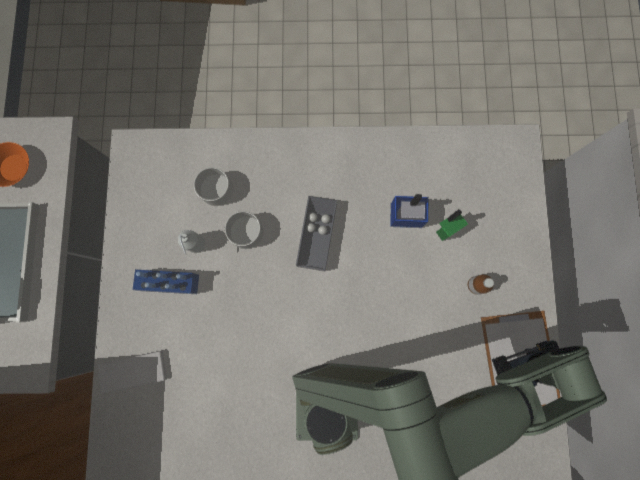

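View pics/wrist0.png

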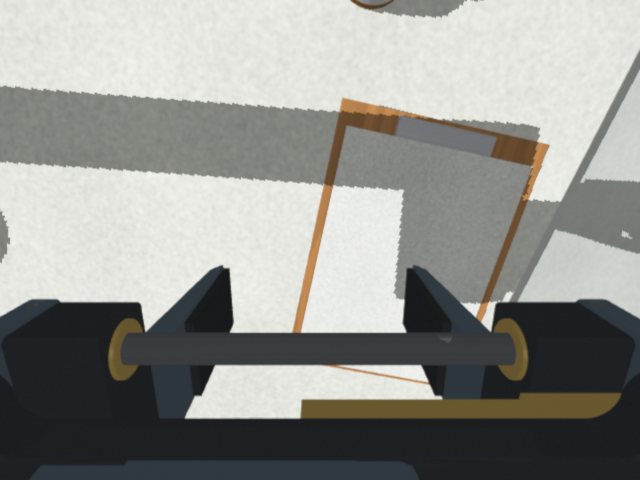

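```bash
cat > h.py <<'E'
import numpy as np, cv2
from scipy.spatial.transform import Rotation as R
from rig import ctrl, grab_frame
def cam(f): return np.array(f["mtx"]),np.array(f["xyz"]),R.from_rotvec(f["rotation"]).as_matrix()
def proj(f,P):
    K,c,M=cam(f);q=(np.atleast_2d(P)-c)@M; q=q*[1,-1,-1]; u=q@K.T; return u[:,:2]/u[:,2:]
def ray(f,uv):
    K,c,M=cam(f);d=np.linalg.inv(K)@[uv[0],uv[1],1];return c,M@(d*[1,-1,-1])
def unproj(f,uv,z):
    c,d=ray(f,uv);return c+d*(z-c[2])/d[2]
def save(f,name): cv2.imwrite(name,f["frame"][:,:,::-1])
def crop(f,name,x0,y0,x1,y1,s):
    cv2.imwrite(name,cv2.resize(f["frame"][y0:y1,x0:x1,::-1],None,fx=s,fy=s,interpolation=cv2.INTER_CUBIC))
def rel(p,Rm,st=None):
    """shift (mm->m) and turn (deg) in tool frame from current to world target"""
    st=st or ctrl.state();p0=np.array(st["tool_pos"]);R0=R.from_rotvec(st["eef_rot"]).as_matrix()
    return R0.T@(np.array(p)-p0), R.from_matrix(R0.T@Rm).as_rotvec(degrees=True)
def tri(obs):
    A=np.zeros((3,3));b=np.zeros(3)
    for c,d in obs:
        d=d/np.linalg.norm(d);P=np.eye(3)-np.outer(d,d);A+=P;b+=P@c
    return np.linalg.solve(A,b)
def toolR(yaw,pitch):
    """yaw: heading of tool's forward; pitch: 0 = down, +90 = horizontal forward. degrees. z = jaw axis horizontal"""
    y,p=np.radians([yaw,pitch]);f=np.array([np.cos(y),np.sin(y),0])
    x=f*np.sin(p)+np.array([0,0,-np.cos(p)]); z=np.array([-np.sin(y),np.cos(y),0])  # left
    return np.stack([x,np.cross(z,x),z],1)
E
python3 - <<'E'
from h import *
s=ctrl.state();print(R.from_rotvec(s["eef_rot"]).as_matrix().round(3))
f=grab_frame("top");crop(f,"pics/topc.png",280,180,480,280,4)
crop(f,"pics/topj.png",180,150,340,280,5)
for uv,z in [((410,211),.11),((453,228),0.05),((319,223),.028),((243,229),.08),((211,184),.08)]: print(unproj(f,uv,z).round(3))
g=grab_frame("scene");crop(g,"pics/scc.png",150,220,390,350,3.3)
E
```

```text
[[-0.     0.953  0.302]
 [ 0.001  0.302 -0.953]
 [-1.    -0.    -0.001]]
[ 0.646 -0.286  0.11 ]
[ 0.598 -0.443  0.05 ]
[0.625 0.021 0.028]
[0.596 0.28  0.08 ]
[0.757 0.395 0.08 ]
```

View pics/topc.png

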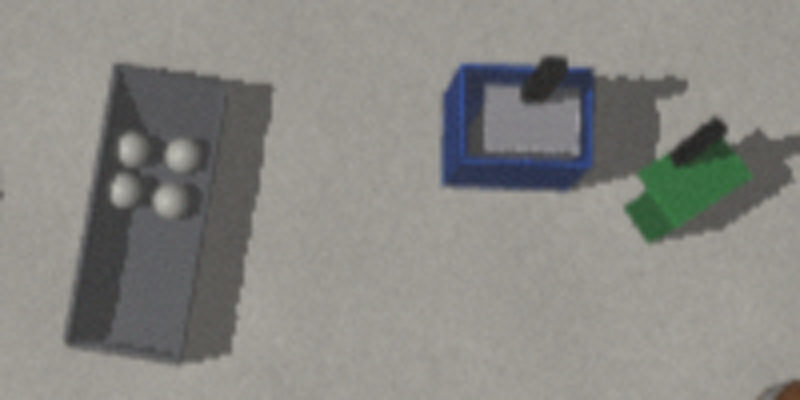

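View pics/topj.png

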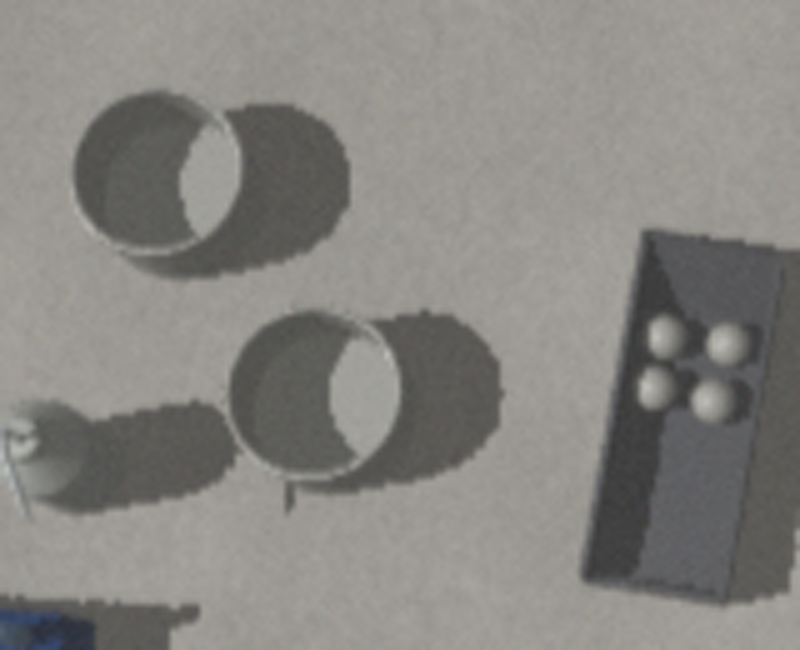

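View pics/scc.png

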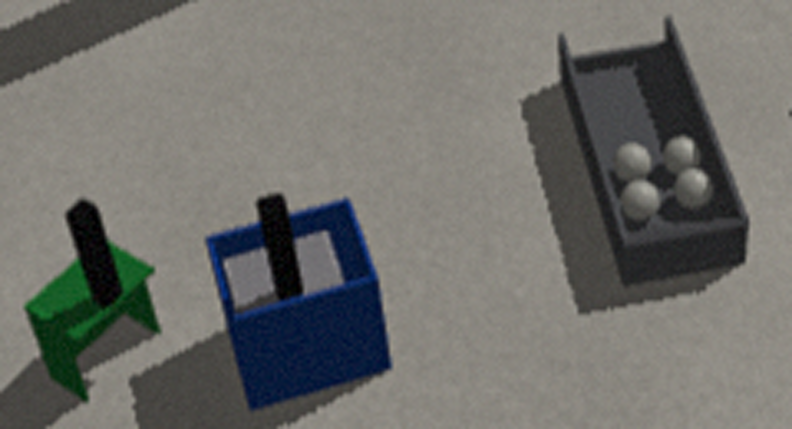

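```bash
sed -i 's/z=np.array(\[-np.sin(y),np.cos(y),0\])  # left/z=np.array([np.sin(y),-np.cos(y),0])  # right/' h.py; python3 - <<'E'
from h import *
f=grab_frame("top");g=grab_frame("scene")
def t(uv): return (280+uv[0]/4,180+uv[1]/4)
def s(uv): return (150+uv[0]/3.3,220+uv[1]/3.3)
print("tip",unproj(f,t((552,64)),.195),tri([ray(f,t((552,64))),ray(g,s((270,199)))]))
C=[unproj(f,t(u),.11) for u in [(462,65),(592,68),(591,162),(460,160)]]
print(np.array(C).round(4)); 
for u in [(133,149),(183,155),(126,190),(170,200)]: print(unproj(f,t(u),.028).round(4))
for u,z in [((116,64),.057),((272,84),.057),((68,344),.057),((182,362),.057)]: print('tray',unproj(f,t(u),z).round(4))
print(rel([.60,-.29,.30],toolR(0,0)))
E
```

```text
tip [ 0.67546654 -0.29723912  0.195     ] [ 0.67488399 -0.29898109  0.19560993]
[[ 0.6978 -0.2392  0.11  ]
 [ 0.694  -0.3483  0.11  ]
 [ 0.6133 -0.3438  0.11  ]
 [ 0.6162 -0.2348  0.11  ]]
[0.646  0.0416 0.028 ]
[ 0.6401 -0.0027  0.028 ]
[0.6091 0.0479 0.028 ]
[0.5998 0.0091 0.028 ]
tray [0.716  0.0551 0.057 ]
tray [ 0.6965 -0.0812  0.057 ]
tray [0.4704 0.0965 0.057 ]
tray [ 0.4541 -0.0007  0.057 ]
(array([-0.08618482,  0.48441991, -0.11732026]), array([ 1.75740656e+01, -1.73361297e-02,  3.24799451e-03]))
```

>>> apply_moves([
  [1,[-0.086,0.484,-0.117],[17.6,0,0]],
  [1,[-0.086,0.484,-0.117],[17.6,0,0]],
  [1,[-0.086,0.484,-0.117],[17.6,0,0]],
  [1,[-0.086,0.484,-0.117],[17.6,0,0]],
  [1,[-0.086,0.484,-0.117],[17.6,0,0]],
], squeeze=30)

```text
t: 0.77
tool_pos: [0.3461, -0.4436, 0.2489]
eef_rot: [1.21, 1.209, -1.21]
contact_force: [0.9, -0.7, -0.4]
width: 0.091
```

```bash
python3 - <<'E'
from h import *
s=ctrl.state();print(s['t'],s['tool_pos'],s['joint_positions'])
print(rel([.60,-.29,.30],toolR(0,0)))
E
```

```text
0.7667 [ 0.34607409 -0.44360597  0.24887989] [-9.28828501e-01  2.80355544e-01  1.53257860e+00  1.78577488e-04
  1.32874787e+00  6.43147532e-01]
(array([-0.0510715 ,  0.25374228, -0.15392525]), array([-0.07004514, -0.01005151, -0.00488411]))
```

>>> apply_moves([
  [1,[-0.051,0.254,-0.154],[0,0,0]],
  [1,[-0.051,0.254,-0.154],[0,0,0]],
  [1,[-0.051,0.254,-0.154],[0,0,0]],
  [1,[-0.051,0.254,-0.154],[0,0,0]],
  [1,[-0.051,0.254,-0.154],[0,0,0]],
])

```text
t: 1.18
tool_pos: [0.5219, -0.3369, 0.2843]
eef_rot: [1.21, 1.209, -1.21]
contact_force: [1.0, -0.7, -0.2]
width: 0.0915
```

>>> apply_moves([
  [1,[-0.015,0.075,-0.05],[0,0,0]],
  [1,[-0.015,0.075,-0.05],[0,0,0]],
  [1,[-0.015,0.075,-0.05],[0,0,0]],
  [1,[-0.015,0.075,-0.05],[0,0,0]],
  [1,[-0.015,0.075,-0.05],[0,0,0]],
])

```text
t: 1.6
tool_pos: [0.5965, -0.287, 0.2987]
eef_rot: [1.208, 1.21, -1.211]
contact_force: [-0.2, -0.8, -0.2]
width: 0.0913
```

```bash
python3 - <<'E'
from h import *
s=ctrl.state();print(s['t'],s['tool_pos'],s['joint_positions'],s['joint_velocities'].round(3))
f=grab_frame("wrist");save(f,"pics/w1.png")
import pickle;pickle.dump(f,open("w1.pkl","wb"))
E
```

```text
1.6 [ 0.59652176 -0.28702803  0.29867692] [-4.65294136e-01  4.30291767e-01  1.18522129e+00 -1.08305313e-03
  1.52735195e+00  1.10568007e+00] [-0.035 -0.017  0.022 -0.003  0.002  0.   ]
```

View pics/w1.png

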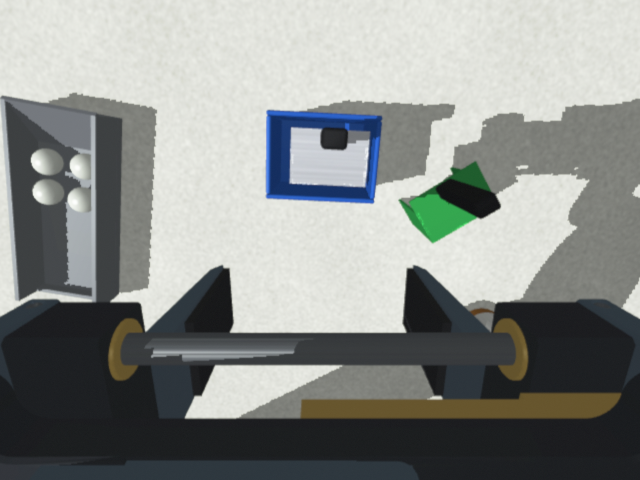

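```bash
python3 - <<'E'
from h import *;import pickle
f=pickle.load(open("w1.pkl","rb"));crop(f,"pics/w1c.png",250,95,400,215,5)
crop(f,"pics/w1t.png",0,80,170,310,3)
print(f['xyz'],f['mtx'])
E
```

```text
[ 0.67826717 -0.2879364   0.46946177] [[353.30431507   0.         317.72686673]
 [  0.         353.30431507 241.05899943]
 [  0.           0.           1.        ]]
```

View pics/w1c.png

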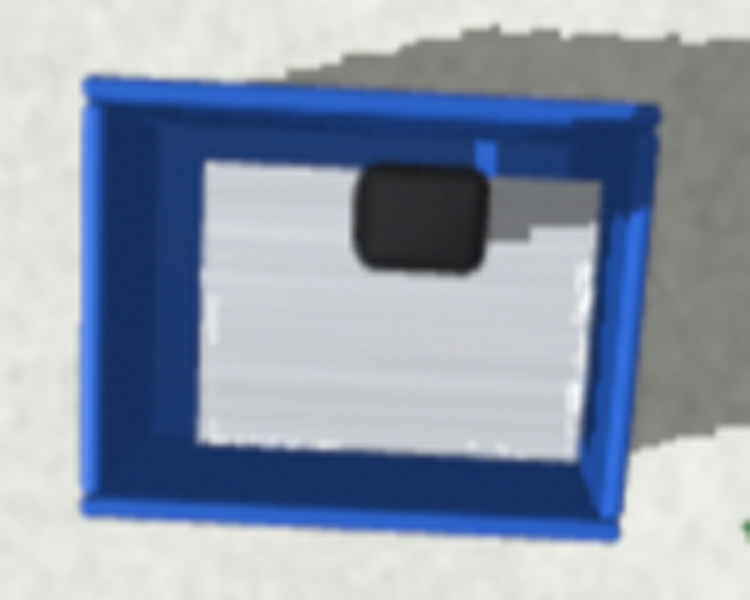

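View pics/w1t.png

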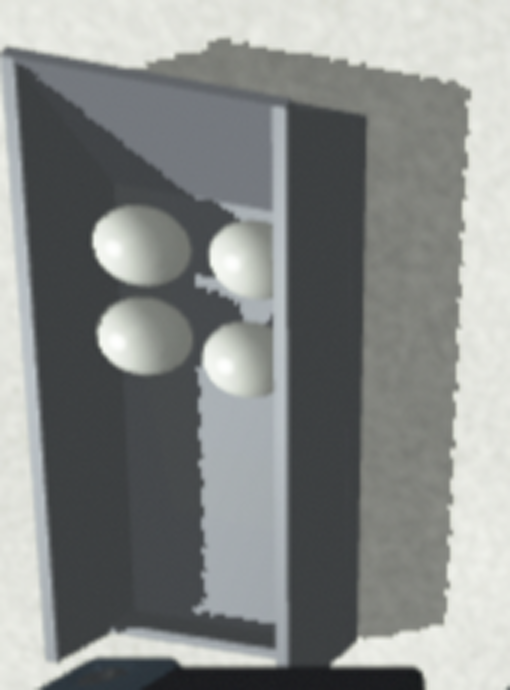

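```bash
python3 - <<'E'
from h import *;import pickle
f=pickle.load(open("w1.pkl","rb"))
t=lambda u:(250+u[0]/5,95+u[1]/5)
H=np.array([unproj(f,t(u),.195) for u in [(357,163),(490,170),(487,275),(355,268)]]);print(H.round(4),H.mean(0).round(4))
C=np.array([unproj(f,t(u),.11) for u in [(85,77),(660,105),(617,540),(82,515)]]);print(C.round(4),C.mean(0).round(4))
print(np.degrees(np.arctan2(-(C[1]-C[0])[0],-(C[1]-C[0])[1])),np.degrees(np.arctan2(-(C[2]-C[3])[0],-(C[2]-C[3])[1])))
print(np.degrees(np.arctan2(-(H[1]-H[0])[0],-(H[1]-H[0])[1])))
c=(250+422/5,95+219/5);g=grab_frame("scene");top=grab_frame("top")
p=tri([ray(f,c)]+[ray(g,(150+270/3.3,220+199/3.3))]+[ray(top,(280+552/4,180+64/4))]);print(p)
E
```

```text
[[ 0.6829 -0.2906  0.195 ]
 [ 0.6819 -0.3103  0.195 ]
 [ 0.6668 -0.3102  0.195 ]
 [ 0.6678 -0.2903  0.195 ]] [ 0.6748 -0.3003  0.195 ]
[[ 0.7    -0.2393  0.11  ]
 [ 0.6948 -0.3495  0.11  ]
 [ 0.6103 -0.3451  0.11  ]
 [ 0.6156 -0.2351  0.11  ]] [ 0.6552 -0.2923  0.11  ]
2.6647052752404696 2.735939952504148
2.9078525927288172
[ 0.67490774 -0.29940952  0.19559127]
```

```bash
python3 - <<'E'
from h import *
from scipy.optimize import least_squares
D=[(.3202564,1.5656617,1.25739,.5745+0*0,.21314738,(0.17350383,-0.5476736)),(.280355544,1.5325786,1.32874787,0,.24887989,(0.34607409,-0.44360597)),(.430291767,1.18522129,1.52735195,0,.29867692,(.59652176,-.28702803))]
for d in D: print(np.hypot(*d[5]),d[4],d[0]+d[1]+d[2])
def res(p):
    a,L1,L2,h=p;o=[]
    for d in D: o+=[a+L1*np.sin(d[0])+L2*np.sin(d[0]+d[1])-np.hypot(*d[5]),h+L1*np.cos(d[0])+L2*np.cos(d[0]+d[1])-d[4]]
    return o
s=least_squares(res,[0,.4,.4,0]);print(s.x,s.fun)
E
```

```text
0.5744997399143266 0.21314738 3.1433081
0.5626309024475717 0.24887989 3.1416820139999997
0.6619843654945172 0.29867692 3.142865007
[-0.02173674  0.6296158   0.42089746 -0.25465607] [ 2.14473120e-03 -6.50330956e-04 -1.53576151e-03  5.75612711e-04
 -6.08970816e-04  7.47180566e-05]
```

```bash
cat >> h.py <<'E'
def go(grasp,yaw,pitch,back=0):
    Rm=toolR(yaw,pitch);p=np.array(grasp)+Rm[:,0]*(.019-back)
    d,a=rel(p,Rm);print("shift",d.round(4),"turn",a.round(2),"|",np.linalg.norm(d).round(3))
def log():
    s=ctrl.state();g=np.array(s['tool_pos']);Rm=R.from_rotvec(s['eef_rot']).as_matrix();x=Rm[:,0]
    print('t',round(s['t'],2),'tcp',g.round(4),'grasp',(g-.019*x).round(4),'pitch',np.degrees(np.arctan2(Rm[2,1],-x[2])).round(2),'yaw',np.degrees(np.arctan2(Rm[0,2],-Rm[1,2])).round(2),'jz',Rm[2,2].round(3),'F',np.round(s['contact_force'],1),'w',round(s['width'],4));print('j',s['joint_positions'].round(4),'v',np.abs(s['joint_velocities']).max().round(3))
E
python3 - <<'E'
from h import *
log();go([.675,-.3,.173],-2.7,-25,.09)
E
```

```text
t 1.75 tcp [ 0.5953 -0.2882  0.2992] grasp [ 0.5953 -0.2882  0.3182] pitch -0.06 yaw -0.18 jz 0.0 F [-0.3  0.  -0.1] w 0.0911
j [-4.6790e-01  4.2890e-01  1.1862e+00 -6.0000e-04  1.5273e+00  1.1060e+00] v 0.005
shift [0.0617 0.1097 0.0128] turn [  2.48   0.56 -24.94] | 0.127
```

>>> apply_moves([
  [1,[0.012,0.03,0.004],[0.6,0,-6]],
  [1,[0.03,0.06,0.008],[1.2,0.2,-12.5]],
  [1,[0.045,0.09,0.013],[1.9,0.4,-19]],
  [1,[0.062,0.11,0.013],[2.5,0.6,-25]],
  [1,[0.062,0.11,0.013],[2.5,0.6,-25]],
])

```text
t: 2.17
tool_pos: [0.706, -0.3028, 0.2321]
eef_rot: [1.011, 1.517, -1.562]
contact_force: [1.6, -1.3, -0.9]
width: 0.0914
```

```bash
python3 - <<'E'
from h import *
log();go([.675,-.3,.173],-2.7,-25,0)
f=grab_frame("wrist");save(f,"pics/w2.png")
f=grab_frame("scene");crop(f,"pics/s2.png",100,150,340,350,3)
from scipy.optimize import least_squares
s=ctrl.state();j=s['joint_positions'];print(j[1:3].sum()+j[4]-np.pi)
E
```

```text
t 2.17 tcp [ 0.706  -0.3028  0.2321] grasp [ 0.7142 -0.3032  0.2492] pitch -25.47 yaw -2.82 jz -0.002 F [ 1.6 -1.3 -0.9] w 0.0914
j [-0.3629  0.9834  0.3663 -0.1641  2.2113  1.1865] v 1.288
shift [ 0.0857 -0.0025 -0.0011] turn [-0.06 -0.15  0.47] | 0.086
0.42394303920121246
```

View pics/w2.png

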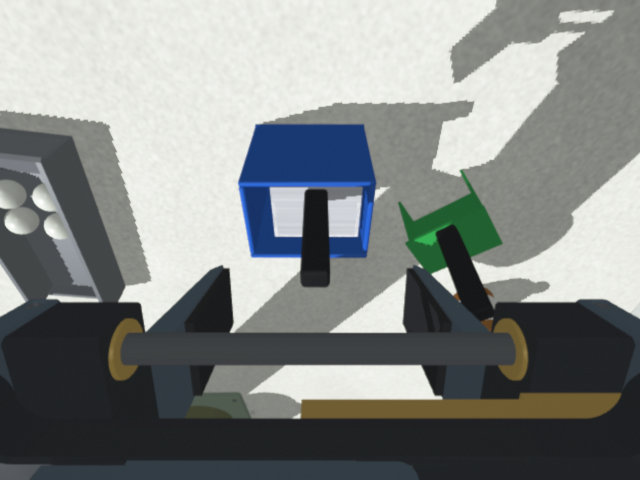

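View pics/s2.png

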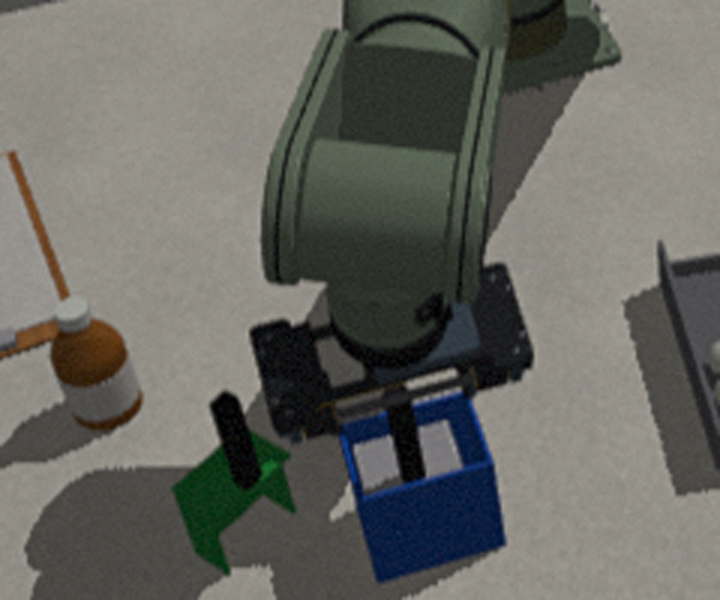

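>>> apply_moves([
  [1,[0.022,-0.001,0],[0,0,0.4]],
  [1,[0.044,-0.002,-0.001],[0,0,0.4]],
  [1,[0.066,-0.0025,-0.001],[0,0,0.4]],
  [1,[0.086,-0.0025,-0.001],[0,0,0.4]],
  [1,[0.086,-0.0025,-0.001],[0,0,0.4]],
])

```text
t: 2.68
tool_pos: [0.6622, -0.2998, 0.1505]
eef_rot: [1.013, 1.521, -1.561]
contact_force: [-0.2, -0.5, -0.4]
width: 0.0913
```

```bash
python3 - <<'E'
from h import *
log();go([.675,-.3,.173],-2.7,-25,0)
f=grab_frame("wrist");save(f,"pics/w3.png")
E
```

```text
t 2.68 tcp [ 0.6622 -0.2998  0.1505] grasp [ 0.6704 -0.3003  0.1677] pitch -25.56 yaw -2.89 jz -0.006 F [-0.2 -0.5 -0.4] w 0.0913
j [-0.3791  0.8687  0.8081 -0.1414  1.8885  1.2254] v 0.145
shift [-0.0068  0.002  -0.0005] turn [-0.02 -0.41  0.56] | 0.007
```

View pics/w3.png

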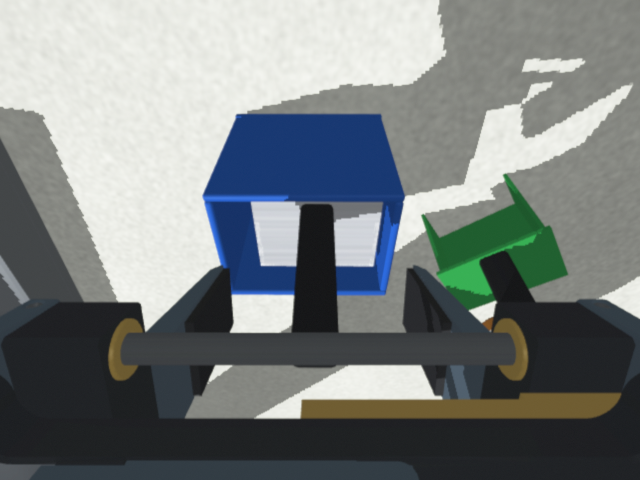

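>>> apply_moves([
  [0,[-0.003,0.002,0],[0,0,0]],
  [0,[-0.003,0.002,0],[0,0,0]],
  [0,[-0.003,0.002,0],[0,0,0]],
  [0,[-0.003,0.002,0],[0,0,0]],
  [0,[-0.003,0.002,0],[0,0,0]],
], squeeze=55)

```text
t: 3.15
tool_pos: [0.6678, -0.3003, 0.1547]
eef_rot: [1.015, 1.516, -1.558]
contact_force: [0.4, -0.7, -0.2]
width: 0.0604
```

```bash
python3 - <<'E'
from h import *
log();s=ctrl.state();g=np.array(s['tool_pos'])
Rm=R.from_rotvec(s['eef_rot']).as_matrix();print(Rm.T@[0,0,.16])
E
```

```text
t 3.15 tcp [ 0.6678 -0.3003  0.1547] grasp [ 0.6759 -0.3008  0.1718] pitch -25.26 yaw -2.85 jz -0.005 F [ 0.4 -0.7 -0.2] w 0.0604
j [-0.3772  0.8751  0.7828 -0.1415  1.902   1.2248] v 0.01
[-0.14470165 -0.0682708  -0.00072776]
```

Fingers still closing; continue.

>>> apply_moves([
  [0,[0,0,0],[0,0,0]],
  [0,[0,0,0],[0,0,0]],
  [0,[0,0,0],[0,0,0]],
  [0,[0,0,0],[0,0,0]],
  [0,[0,0,0],[0,0,0]],
])

```text
t: 3.57
tool_pos: [0.6678, -0.3003, 0.1545]
eef_rot: [1.015, 1.516, -1.558]
contact_force: [0.2, 0.3, -0.3]
width: 0.0277
```

>>> apply_moves([
  [0,[0,0,0],[0,0,0]],
  [0,[-0.003,-0.001,0],[0,0,0]],
  [0,[-0.009,-0.004,0],[0,0,0]],
  [0,[-0.018,-0.008,0],[0,0,0]],
  [0,[-0.018,-0.008,0],[0,0,0]],
])

```text
t: 3.98
tool_pos: [0.669, -0.3007, 0.1769]
eef_rot: [1.016, 1.512, -1.556]
contact_force: [0.5, 0.1, -0.7]
width: 0.0198
```

```bash
python3 - <<'E'
from h import *
log()
s=ctrl.state();Rm=R.from_rotvec(s['eef_rot']).as_matrix();print(Rm.T@[0,0,.1])
E
```

```text
t 3.98 tcp [ 0.669  -0.3007  0.1769] grasp [ 0.677  -0.3012  0.1941] pitch -25.05 yaw -2.85 jz -0.003 F [ 0.5  0.1 -0.7] w 0.0198
j [-0.3771  0.8688  0.7409 -0.1439  1.9458  1.2182] v 0.035
[-0.09059282 -0.04234197 -0.00031479]
```

```bash
cat > kin.py <<'E'
import numpy as np
from scipy.optimize import least_squares
D=[((-1.28401382,.320256434,1.56566169,0,1.25739036),(0.17350383,-0.5476736,0.21314738)),
((-.4679,.4289,1.1862,-.0006,1.5273),(.5953,-.2882,.2992)),
((-.3772,.8751,.7828,-.1415,1.902),(.6678,-.3003,.1547)),
((-.3771,.8688,.7409,-.1439,1.9458),(.669,-.3007,.1769)),
((-.3791,.8687,.8081,-.1414,1.8885),(.6622,-.2998,.1505)),
((-.928828,.280355544,1.5325786,0,1.32874787),(.34607409,-.44360597,.24887989))]
def rot(axis,a):
    c,s=np.cos(a),np.sin(a)
    return np.array([[1,0,0],[0,c,-s],[0,s,c]]) if axis=='x' else np.array([[c,0,s],[0,1,0],[-s,0,c]]) if axis=='y' else np.array([[c,-s,0],[s,c,0],[0,0,1]])
def fk(p,j):
    a,h,L1,L2,e,T,w=p
    z=np.array([0,0,1.]);x=np.array([1.,0,0])
    A=rot('z',j[0]);P=A@(a*x+h*z);A=A@rot('y',j[1]);P=P+A@(L1*z+0*x);A=A@rot('y',j[2]);P=P+A@(L2*z+e*x);A=A@rot('z',j[3])@rot('y',j[4]);P=P+A@(T*z+w*x);return P,A[:,2]
if __name__=="__main__":
    f=lambda p:np.concatenate([fk(p,j)[0]-np.array(q) for j,q in D]+[0.02*(np.array(p)-[0,.1,.45,.45,0,.3,0])])
    s=least_squares(f,[0,.1,.5,.45,0,.3,0]);print(s.x.round(3),(s.fun*1000).round(1))
E
python3 kin.py
```

```text
[ 0.008  0.163  0.504  0.408  0.061  0.243 -0.038] [-11.6  -1.2   1.   -7.1  -9.2   0.3  -0.6  -0.7   0.4   0.9  -1.6  -0.1
  -0.4  -0.6  -0.1  -7.2  -9.6  -1.4   0.2   1.3   1.1  -0.8   1.2  -1.1
  -0.8]
```

```bash
sed -i 's/a,h,L1,L2,e,T,w=p/a,h,L1,L2,e,T,w,d,d2=p/; s/P=A@(a\*x+h\*z);/P=A@(a*x+h*z+d*np.array([0,1.,0]));/; s/P=P+A@(T\*z+w\*x)/P=P+A@(T*z+w*x+d2*np.array([0,1.,0]))/; s/0,.1,.45,.45,0,.3,0\]/0,.1,.45,.45,0,.3,0,0,0]/; s/0,.1,.5,.45,0,.3,0\]/0,.1,.5,.45,0,.3,0,0.01,0]/; s/0.02\*/0.004*/' kin.py; python3 kin.py
```

```text
[0.002 0.14  0.592 0.417 0.025 0.336 0.002 0.006 0.006] [ 0.   0.   0.   0.   0.  -0.  -0.   0.  -0.   0.  -0.   0.   0.   0.
  0.  -0.  -0.  -0.   0.   0.2  0.6 -0.1  0.1  0.1  0.   0.   0. ]
```

```bash
cat >> kin.py <<'E'
P0=least_squares(lambda p:np.concatenate([fk(p,j)[0]-np.array(q) for j,q in D]+[0.0005*(np.array(p)-[0,.14,.592,.417,.025,.336,0,.006,.006])]),[0,.14,.592,.417,.025,.336,0,.006,.006]).x
lo=[-3.1,-.83,.22,-1.34,.06];hi=[3.1,2.0,2.6,1.6,2.62]
def ik(tcp,xdir,q0=(-.3,.6,1.2,0,1.6)):
    best=None
    for q0 in (q0,(-.3,1.2,.5,0,1.9),(0,.2,2.,0,1.),(.3,.2,2.,0.1,.5)):
        s=least_squares(lambda q:np.concatenate([(fk(P0,q)[0]-tcp),.3*(fk(P0,q)[1]-xdir)]),np.clip(q0,lo,hi),bounds=(lo,hi))
        if best is None or s.cost<best.cost: best=s
    return best.x,np.sqrt(2*best.cost)*1000
E
python3 - <<'E'
from kin import *; from h import toolR
def t(g,yaw,p):
    X=toolR(yaw,p)[:,0];q,e=ik(np.array(g)+.019*X,X);print(g,yaw,p,q.round(2),'err',e.round(1))
for z in(.23,.27,.3):
  for p in(-25,-15,-5): t((.675,-.3,z),-2.7,p)
for x in (.6,.65,.7): 
  for p in (55,60,65,70): t((x,-.14,.05),-2.7,p)
E
```

```text
(0.675, -0.3, 0.23) -2.7 -25 [-0.38  0.86  0.68 -0.15  2.02] err 0.0
(0.675, -0.3, 0.23) -2.7 -15 [-0.4   0.74  0.87 -0.09  1.78] err 0.0
(0.675, -0.3, 0.23) -2.7 -5 [-0.42  0.64  1.04 -0.03  1.54] err 0.0
(0.675, -0.3, 0.27) -2.7 -25 [-0.38  0.86  0.58 -0.16  2.11] err 0.0
(0.675, -0.3, 0.27) -2.7 -15 [-0.4   0.74  0.78 -0.09  1.87] err 0.0
(0.675, -0.3, 0.27) -2.7 -5 [-0.42  0.63  0.96 -0.03  1.63] err 0.0
(0.675, -0.3, 0.3) -2.7 -25 [-0.38  0.87  0.49 -0.17  2.19] err 0.0
(0.675, -0.3, 0.3) -2.7 -15 [-0.4   0.74  0.7  -0.1   1.94] err 0.0
(0.675, -0.3, 0.3) -2.7 -5 [-0.42  0.63  0.9  -0.03  1.7 ] err 0.0
(0.6, -0.14, 0.05) -2.7 55 [-0.42  0.39  2.14  1.6   0.33] err 97.2
(0.6, -0.14, 0.05) -2.7 60 [-0.46  0.39  2.14  1.6   0.39] err 118.4
(0.6, -0.14, 0.05) -2.7 65 [-0.51  0.4   2.14  1.6   0.48] err 139.0
(0.6, -0.14, 0.05) -2.7 70 [-0.58  0.42  2.13  1.6   0.59] err 158.8
(0.65, -0.14, 0.05) -2.7 55 [-0.36  0.45  2.05  1.6   0.28] err 91.0
(0.65, -0.14, 0.05) -2.7 60 [-0.39  0.45  2.05  1.6   0.33] err 112.9
(0.65, -0.14, 0.05) -2.7 65 [-0.43  0.45  2.04  1.6   0.4 ] err 134.4
(0.65, -0.14, 0.05) -2.7 70 [-0.47  0.46  2.04  1.6   0.48] err 155.3
(0.7, -0.14, 0.05) -2.7 55 [-0.32  0.51  1.96  1.6   0.24] err 83.5
(0.7, -0.14, 0.05) -2.7 60 [-0.34  0.5   1.96  1.6   0.28] err 105.8
(0.7, -0.14, 0.05) -2.7 65 [-0.37  0.5   1.95  1.6   0.33] err 127.9
(0.7, -0.14, 0.05) -2.7 70 [-0.4   0.51  1.94  1.6   0.4 ] err 149.6
```

```bash
cat >> kin.py <<'E'
from scipy.spatial.transform import Rotation as Ro
Dj6=[(-0.0199838,(0.9813691,1.34025139,-0.97964652)),(1.1060,None),(1.2248,(1.015,1.516,-1.558))]
C0=None
def full(q):
    P,_=fk(P0,q[:5]);A=rot('z',q[0])@rot('y',q[1]+q[2])@rot('z',q[3])@rot('y',q[4])@rot('z',q[5]);return P,A@CT
_q=np.array([-.3772,.8751,.7828,-.1415,1.902,1.2248]);CT=np.eye(3)
CT=full(_q)[1].T@Ro.from_rotvec([1.015,1.516,-1.558]).as_matrix()
LO=np.array(lo+[-2.55]);HI=np.array([3.1,2.0,2.6,4.45,2.62,2.55])
def ikf(tcp,Rm,q0):
    f=lambda q:(lambda PR:np.concatenate([PR[0]-tcp,.15*Ro.from_matrix(PR[1].T@Rm).as_rotvec()]))(full(q))
    s=least_squares(f,np.clip(q0,LO+1e-4,HI-1e-4),bounds=(LO,HI));return s.x,np.sqrt(2*s.cost)*1000
E
python3 - <<'E'
from kin import *; from h import toolR
P,Rm=full(np.array([-1.28401382,.320256434,1.56566169,0,1.25739036,-.02]));print(CT.round(3),P,(Ro.from_matrix(Rm).as_rotvec()))
def t(g,yaw,p,q0):
    X=toolR(yaw,p);return ikf(np.array(g)+.019*X[:,0],X,q0)
q0=np.array([-.3771,.8688,.7409,-.1439,1.9458,1.2182])
print("A")
for x in(.55,.65,.75):
  for p in(35,40,45,50,55):
    q,e=t((x,-.14,.048+ .17*np.sin(np.radians(65-p))),-2.7,p,(-.2,.6,1.5,0,.5,1.3));print(x,p,q.round(2),e.round(1))
print("B")
for yaw in(-80,-60,-40,-20,20,40,60,80):
  for x in(.45,.6):
   for seed in((-.2,.5,1.8,1.5,.6,-.3),(-.2,.5,1.8,-1.2,.6,2.)):
    q,e=t((x,-.14,.05),yaw,65,seed);
    if e<3: print(yaw,x,q.round(2),e.round(1))
E
```

```text
[[-0. -0. -1.]
 [ 0.  1. -0.]
 [ 1. -0. -0.]] [ 0.17351446 -0.54767315  0.21315078] [ 0.98149009  1.3400816  -0.9797217 ]
A
0.55 35 [-0.37  0.22  2.2   0.93  0.23  0.39] 0.0
0.55 40 [-0.37  0.25  2.29  1.87  0.22 -0.55] 0.0
0.55 45 [-0.38  0.29  2.36  2.42  0.36 -1.12] 0.0
0.55 50 [-0.39  0.36  2.44  2.63  0.56 -1.35] 0.0
0.55 55 [-0.41  0.46  2.5   2.72  0.79 -1.48] 0.0
0.65 35 [-0.3   0.34  1.99  0.6   0.25  0.78] 0.0
0.65 40 [-0.3   0.36  2.08  1.49  0.16 -0.11] 0.0
0.65 45 [-0.3   0.39  2.16  2.37  0.25 -0.99] 0.0
0.65 50 [-0.3   0.44  2.23  2.66  0.43 -1.29] 0.0
0.65 55 [-0.31  0.51  2.29  2.77  0.63 -1.42] 0.0
0.75 35 [-0.25  0.47  1.76  0.36  0.33  1.06] 0.0
0.75 40 [-0.25  0.48  1.85  0.83  0.18  0.59] 0.0
0.75 45 [-0.25  0.5   1.94  2.05  0.16 -0.63] 0.0
0.75 50 [-0.25  0.53  2.01  2.6   0.3  -1.18] 0.0
0.75 55 [-0.25  0.58  2.06  2.78  0.48 -1.36] 0.0
B
-40 0.6 [ 0.12  0.68  2.37  3.99  1.07 -1.64] 0.0
-20 0.6 [-0.12  0.69  2.5   3.37  1.18 -1.56] 0.0
20 0.45 [-0.93  0.71  2.6   1.92  1.18 -1.74] 0.9
20 0.45 [-0.93  0.71  2.6   1.92  1.18 -1.74] 0.9
20 0.6 [-0.63  0.69  2.34  2.12  1.07 -1.46] 0.0
20 0.6 [-0.63  0.69  2.34  2.12  1.07 -1.46] 0.0
40 0.45 [-0.97  0.69  2.36  1.43  1.15 -1.47] 0.0
40 0.45 [-0.97  0.69  2.36  1.43  1.15 -1.47] 0.0
40 0.6 [-0.72  0.72  2.12  1.58  1.11 -1.24] 0.0
40 0.6 [-0.72  0.72  2.12  1.58  1.11 -1.24] 0.0
60 0.45 [-0.92  0.72  2.13  1.07  1.26 -1.28] 0.0
60 0.45 [-0.92  0.72  2.13  1.07  1.26 -1.28] 0.0
60 0.6 [-0.72  0.79  1.87  1.19  1.28 -1.07] 0.0
60 0.6 [-0.72  0.79  1.87  1.19  1.28 -1.07] 0.0
80 0.45 [-0.83  0.77  1.91  0.81  1.44 -1.21] 0.0
80 0.45 [-0.83  0.77  1.91  0.81  1.44 -1.21] 0.0
80 0.6 [-0.67  0.87  1.61  0.93  1.5  -1.  ] 0.0
80 0.6 [-0.67  0.87  1.61  0.93  1.5  -1.  ] 0.0
```

```bash
python3 - <<'E'
from kin import *; from h import toolR
q=np.array([-.3771,.8688,.7409,-.1439,1.9458,1.2182])
W=[((.677,-.301,.194),-2.7,-25),((.675,-.3,.30),-2.7,-25),((.60,-.27,.30),10,0),((.52,-.24,.30),30,30),((.44,-.224,.28),50,55),((.421,-.224,.2),50,65),((.421,-.224,.055),50,65)]
for a,b in zip(W,W[1:]):
  for s in np.linspace(.2,1,5):
    g=np.array(a[0])*(1-s)+np.array(b[0])*s;X=toolR(a[1]*(1-s)+b[1]*s,a[2]*(1-s)+b[2]*s)
    q,e=ikf(g+.019*X[:,0],X,q);
    print(np.round(b,2) if s==1 and 0 else '',q.round(2),e.round(1))
E
```

```text
[-0.38  0.86  0.7  -0.15  1.99  1.21] 0.0
 [-0.38  0.86  0.66 -0.15  2.03  1.2 ] 0.0
 [-0.38  0.86  0.61 -0.16  2.08  1.19] 0.0
 [-0.38  0.86  0.55 -0.16  2.14  1.18] 0.0
 [-0.38  0.87  0.49 -0.17  2.19  1.17] 0.0
 [-0.38  0.76  0.69 -0.14  2.02  1.15] 0.0
 [-0.39  0.66  0.85 -0.11  1.86  1.12] 0.0
 [-0.4   0.57  1.   -0.08  1.73  1.08] 0.0
 [-0.42  0.5   1.12 -0.05  1.6   1.02] 0.0
 [-0.44  0.43  1.23  0.    1.48  0.96] 0.0
 [-0.48  0.35  1.35  0.07  1.36  0.84] 0.0
 [-0.52  0.29  1.46  0.16  1.26  0.69] 0.0
 [-0.58  0.24  1.55  0.28  1.18  0.52] 0.0
 [-0.65  0.21  1.63  0.41  1.14  0.33] 0.0
 [-0.72  0.18  1.7   0.55  1.14  0.13] 0.0
 [-0.79  0.18  1.75  0.66  1.17 -0.06] 0.0
 [-0.85  0.19  1.8   0.75  1.22 -0.24] 0.0
 [-0.91  0.21  1.83  0.82  1.29 -0.39] 0.0
 [-0.97  0.25  1.86  0.87  1.38 -0.53] 0.0
 [-1.01  0.29  1.87  0.9   1.46 -0.65] 0.0
 [-1.03  0.31  1.91  0.92  1.46 -0.71] 0.0
 [-1.05  0.34  1.94  0.94  1.46 -0.78] 0.0
 [-1.07  0.38  1.97  0.96  1.45 -0.84] 0.0
 [-1.08  0.42  2.    0.98  1.45 -0.9 ] 0.0
 [-1.1   0.45  2.02  1.    1.46 -0.96] 0.0
 [-1.1   0.5   2.05  1.01  1.42 -1.02] 0.0
 [-1.1   0.55  2.07  1.02  1.38 -1.08] 0.0
 [-1.1   0.6   2.08  1.03  1.34 -1.14] 0.0
 [-1.1   0.66  2.1   1.04  1.31 -1.2 ] 0.0
 [-1.1   0.71  2.11  1.06  1.28 -1.26] 0.0
```

>>> apply_moves([
  [0,[-0.022,-0.01,0],[0,0,0]],
  [0,[-0.046,-0.021,0],[0,0,0]],
  [0,[-0.07,-0.033,0],[0,0,0]],
  [0,[-0.1,-0.047,0],[0,0,0]],
  [0,[-0.1,-0.047,0],[0,0,0]],
])

```text
t: 4.4
tool_pos: [0.6695, -0.3015, 0.2951]
eef_rot: [1.021, 1.499, -1.551]
contact_force: [-0.2, 0.8, -0.3]
width: 0.0193
```

```bash
python3 - <<'E'
from h import *
log();go([.60,-.27,.31],10,0)
f=grab_frame("scene");crop(f,"pics/s3.png",100,150,340,350,3)
f=grab_frame("wrist");save(f,"pics/w4.png")
E
```

```text
t 4.4 tcp [ 0.6695 -0.3015  0.2951] grasp [ 0.6773 -0.3018  0.3124] pitch -24.35 yaw -2.89 jz 0.002 F [-0.2  0.8 -0.3] w 0.0193
j [-0.3776  0.8762  0.437  -0.1696  2.2259  1.1676] v 0.122
shift [ 0.033  -0.063  -0.0279] turn [-12.71  -2.65  24.26] | 0.076
```

View pics/s3.png

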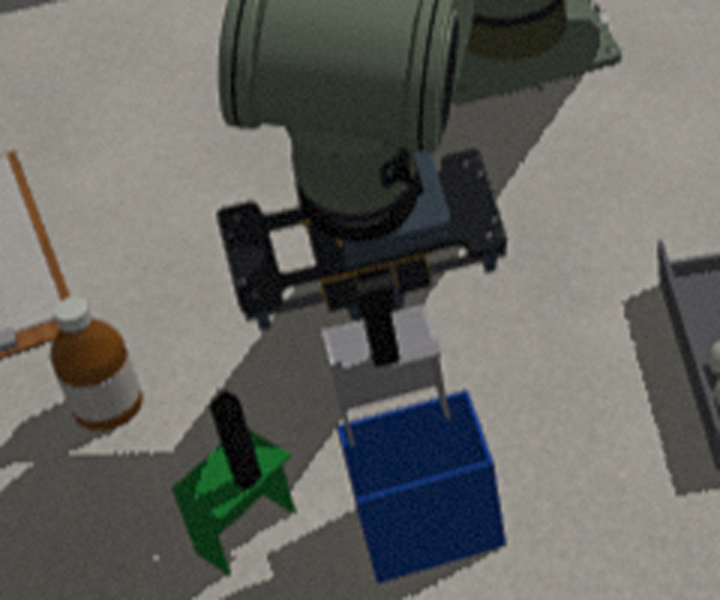

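View pics/w4.png

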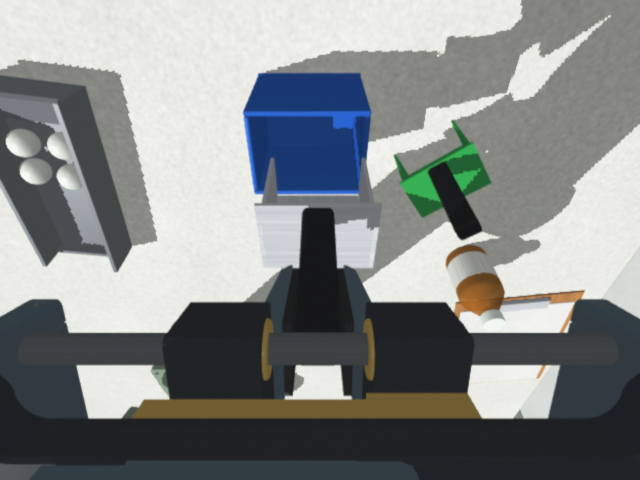

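>>> apply_moves([
  [0,[0,-0.01,-0.003],[-2.5,-0.5,4.8]],
  [0,[0.006,-0.025,-0.01],[-5,-1,9.7]],
  [0,[0.015,-0.04,-0.016],[-7.6,-1.6,14.5]],
  [0,[0.025,-0.053,-0.022],[-10,-2,19.4]],
  [0,[0.033,-0.063,-0.028],[-12.7,-2.6,24.3]],
])

```text
t: 4.92
tool_pos: [0.5972, -0.2685, 0.2836]
eef_rot: [1.08, 1.296, -1.079]
contact_force: [1.0, -0.5, -1.6]
width: 0.0196
```

```bash
python3 - <<'E'
from h import *
log();go([.52,-.24,.31],30,30)
E
```

```text
t 4.92 tcp [ 0.5972 -0.2685  0.2836] grasp [ 0.5973 -0.2686  0.3026] pitch -0.29 yaw 10.12 jz -0.007 F [ 1.  -0.5 -1.6] w 0.0196
j [-0.4414  0.4249  1.2302  0.0026  1.4945  0.9526] v 1.52
shift [-0.0093 -0.0621 -0.0449] turn [-19.54   4.78  29.91] | 0.077
```

>>> apply_moves([
  [0,[0.001,-0.014,-0.009],[-4,1,6]],
  [0,[0.001,-0.028,-0.018],[-8,2,12]],
  [0,[-0.002,-0.04,-0.027],[-12,3,18]],
  [0,[-0.005,-0.052,-0.036],[-16,4,24]],
  [0,[-0.009,-0.062,-0.045],[-19.5,4.8,30]],
])

```text
t: 5.33
tool_pos: [0.526, -0.2336, 0.2916]
eef_rot: [1.123, 1.124, -0.416]
contact_force: [-0.0, 0.0, -2.6]
width: 0.0198
```

```bash
python3 - <<'E'
from h import *
log();go([.45,-.224,.29],50,55)
E
```

```text
t 5.33 tcp [ 0.526  -0.2336  0.2916] grasp [ 0.5179 -0.2383  0.3081] pitch 29.74 yaw 29.84 jz -0.003 F [-0.   0.  -2.6] w 0.0198
j [-0.7161  0.1745  1.6778  0.5365  1.1645  0.1494] v 2.18
shift [-0.0121 -0.0467 -0.0514] turn [-15.12  13.57  24.96] | 0.071
```

>>> apply_moves([
  [0,[0.001,-0.01,-0.01],[-3,2.7,5]],
  [0,[0.001,-0.02,-0.02],[-6,5.4,10]],
  [0,[-0.002,-0.03,-0.031],[-9,8.1,15]],
  [0,[-0.006,-0.04,-0.042],[-12,10.8,20]],
  [0,[-0.012,-0.047,-0.051],[-15.1,13.6,25]],
])

```text
t: 5.75
tool_pos: [0.4574, -0.2112, 0.2771]
eef_rot: [1.165, 1.065, 0.21]
contact_force: [1.3, -0.3, -2.7]
width: 0.0194
```

```bash
python3 - <<'E'
from h import *
log();go([.421,-.224,.20],50,65)
E
```

```text
t 5.75 tcp [ 0.4574 -0.2112  0.2771] grasp [ 0.4474 -0.2232  0.2879] pitch 55.24 yaw 50.09 jz -0.003 F [ 1.3 -0.3 -2.7] w 0.0194
j [-1.0072  0.284   1.8383  0.9017  1.4875 -0.617 ] v 1.402
shift [ 0.0354 -0.0791 -0.0194] turn [-0.13 -0.17  9.76] | 0.089
```

>>> apply_moves([
  [0,[0.01,-0.02,-0.005],[0,0,3]],
  [0,[0.02,-0.04,-0.01],[0,0,6]],
  [0,[0.03,-0.06,-0.015],[0,0,9.7]],
  [0,[0.035,-0.079,-0.019],[0,0,9.7]],
  [0,[0.035,-0.079,-0.019],[0,0,9.7]],
])

```text
t: 6.17
tool_pos: [0.4296, -0.2097, 0.1875]
eef_rot: [1.266, 0.972, 0.339]
contact_force: [-0.6, 0.4, -2.3]
width: 0.0199
```

```bash
python3 - <<'E'
from h import *
log()
f=grab_frame("scene");crop(f,"pics/s4.png",130,110,350,290,3.4)
import pickle;pickle.dump(f,open("s4.pkl","wb"))
go([.421,-.224,.07],50,65)
E
```

```text
t 6.17 tcp [ 0.4296 -0.2097  0.1875] grasp [ 0.4186 -0.223   0.1955] pitch 64.96 yaw 49.99 jz -0.015 F [-0.6  0.4 -2.3] w 0.0199
j [-1.1056  0.4585  2.0087  0.9858  1.4678 -0.9416] v 0.078
shift [ 0.0544 -0.1161  0.0024] turn [-0.57 -0.25 -0.02] | 0.128
```

View pics/s4.png

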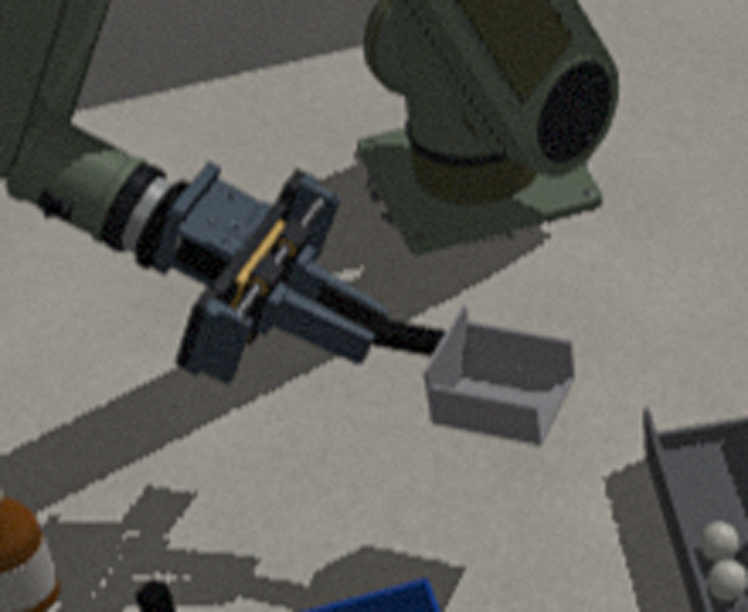

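```bash
python3 - <<'E'
from h import *;import pickle
f=pickle.load(open("s4.pkl","rb"))
s=ctrl.state();g=np.array([.4186,-.223,.1955]);y=np.radians(50)
for pit in(0,5,-5):
  for gs in (-.121,):
    p=np.radians(pit);F=np.array([np.cos(y)*np.cos(p),np.sin(y)*np.cos(p),np.sin(p)]);L=np.array([-np.sin(y),np.cos(y),0]);U=np.cross(F,L)
    W=lambda a,b,c:g+F*(a-gs)+L*b+U*(c-.048)
    uv=proj(f,[W(.045,-.04,0),W(-.045,-.04,0),W(-.045,-.04,.056),W(-.045,.04,.056),W(.045,.04,0),W(.045,.04,.04),W(.045,-.04,.04)])
    print(pit,((uv-[130,110])*3.4).round(0).tolist())
f=f['frame'];
E
```

```text
0 [[541.0, 445.0], [432.0, 423.0], [424.0, 369.0], [464.0, 304.0], [576.0, 378.0], [573.0, 340.0], [537.0, 407.0]]
5 [[544.0, 432.0], [436.0, 417.0], [422.0, 362.0], [462.0, 297.0], [579.0, 365.0], [572.0, 326.0], [536.0, 393.0]]
-5 [[536.0, 457.0], [428.0, 428.0], [426.0, 375.0], [465.0, 310.0], [571.0, 390.0], [572.0, 354.0], [537.0, 421.0]]
```

>>> apply_moves([
  [0,[0.012,-0.026,0],[0,0,0]],
  [0,[0.027,-0.056,0.001],[0,0,0]],
  [0,[0.042,-0.088,0.001],[-0.3,0,0]],
  [0,[0.054,-0.115,0.002],[-0.6,-0.3,0]],
  [0,[0.06,-0.128,0.002],[-0.6,-0.3,0]],
])

```text
t: 6.63
tool_pos: [0.432, -0.2102, 0.0468]
eef_rot: [1.254, 0.963, 0.34]
contact_force: [-0.6, -0.4, -1.4]
width: 0.0199
```

```bash
python3 - <<'E'
from h import *
log()
go([.421,-.224,.0488],50,65)
f=grab_frame("scene");crop(f,"pics/s5.png",130,110,350,290,3.4)
E
```

```text
t 6.63 tcp [ 0.432  -0.2102  0.0468] grasp [ 0.4209 -0.2234  0.0549] pitch 64.9 yaw 49.95 jz -0.0 F [-0.6 -0.4 -1.4] w 0.0199
j [-1.1034  0.7073  2.089   1.0486  1.2885 -1.2406] v 0.297
shift [ 0.0022 -0.0056  0.0005] turn [-0.04  0.03  0.1 ] | 0.006
```

View pics/s5.png

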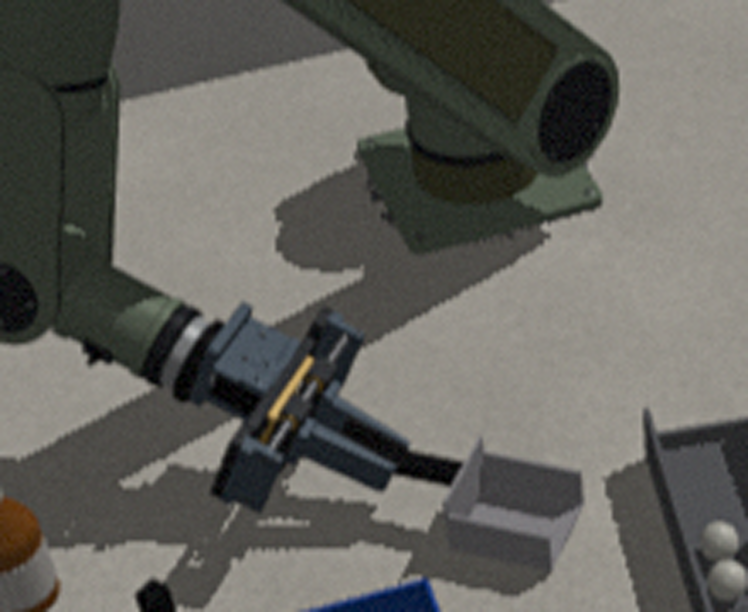

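Close to the bench, level. Lower the last few mm, then open.

>>> apply_moves([
  [0,[0.001,-0.002,0],[0,0,0]],
  [0,[0.0018,-0.004,0],[0,0,0]],
  [0,[0.0024,-0.006,0],[0,0,0]],
  [0,[0.003,-0.0065,0],[0,0,0]],
  [0,[0.003,-0.0065,0],[0,0,0]],
])

```text
t: 7.1
tool_pos: [0.4323, -0.2105, 0.04]
eef_rot: [1.255, 0.962, 0.34]
contact_force: [-0.2, -1.1, 1.7]
width: 0.0198
```

>>> apply_moves([
  [1,[0,0,0],[0,0,0]],
  [1,[0,0,0],[0,0,0]],
  [1,[0,0,0],[0,0,0]],
  [1,[0,0,0],[0,0,0]],
  [1,[-0.002,0,0],[0,0,0]],
])

```text
t: 7.52
tool_pos: [0.431, -0.2116, 0.0409]
eef_rot: [1.255, 0.963, 0.341]
contact_force: [-0.9, 0.2, 0.3]
width: 0.0506
```

```bash
python3 - <<'E'
from h import *
log()
f=grab_frame("scene");crop(f,"pics/s6.png",130,110,350,290,3.4)
Rm=R.from_rotvec(ctrl.state()['eef_rot']).as_matrix();print(Rm.T@[0,0,.1])
E
```

```text
t 7.52 tcp [ 0.431  -0.2116  0.0409] grasp [ 0.4199 -0.2247  0.0489] pitch 64.97 yaw 49.94 jz -0.001 F [-0.9  0.2  0.3] w 0.0506
j [-1.1066  0.72    2.0885  1.0493  1.2845 -1.2518] v 0.052
[-4.23307292e-02  9.05986124e-02 -2.81671165e-05]
```

View pics/s6.png

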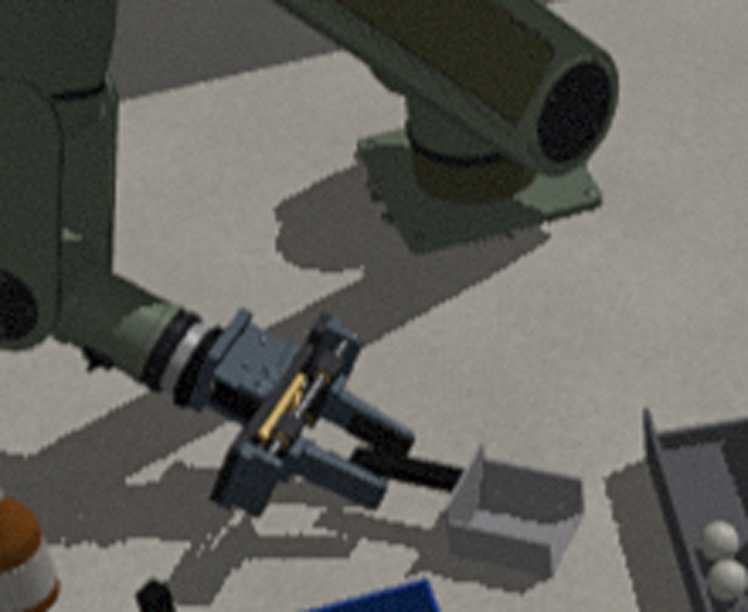

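```bash
cat >> kin.py <<'E'
def sim(W,q,n=4):
  from h import toolR
  for a,b in zip(W,W[1:]):
    for s in np.linspace(1/n,1,n):
      g=np.array(a[0])*(1-s)+np.array(b[0])*s;X=toolR(a[1]*(1-s)+b[1]*s,a[2]*(1-s)+b[2]*s)
      q,e=ikf(g+.019*X[:,0],X,q)
    print(b,q.round(2),e.round(1))
  return q
E
python3 - <<'E'
from kin import *; from h import go
q=np.array([-1.1066,.72,2.0885,1.0493,1.2845,-1.2518])
W=[((.42,-.2247,.049),50,65),((.385,-.266,.074),50,65),((.40,-.25,.18),50,35),((.438,-.203,.148),50,0),((.438,-.203,.048),50,0)]
q=sim(W,q)
tr=-8
sim([((.438,-.203,.048),50,0),((.438,-.203,.2),50,0),((.45,.0,.2),-8,0),((.40,.04,.06),-8,0),((.48,.03,.06),-8,0),((.48,.03,.1),-8,35),((.48,.03,.25),-8,30),((.5,.28,.25),0,20),((.5,.28,.25),0,-60)],q)
go((.385,-.266,.074),50,65)
E
```

```text
((0.385, -0.266, 0.074), 50, 65) [-1.2   0.69  2.04  0.95  1.35 -1.21] 0.0
((0.4, -0.25, 0.18), 50, 35) [-0.96  0.28  1.95  0.64  1.18 -0.6 ] 0.0
((0.438, -0.203, 0.148), 50, 0) [-0.46  0.25  1.9  -0.    0.99  0.24] 0.0
((0.438, -0.203, 0.048), 50, 0) [-0.46  0.38  2.02 -0.    0.74  0.24] 0.0
((0.438, -0.203, 0.2), 50, 0) [-0.46  0.2   1.82 -0.    1.12  0.24] 0.0
((0.45, 0.0, 0.2), -8, 0) [-0.03  0.15  1.88  0.    1.11  1.68] 0.0
((0.4, 0.04, 0.06), -8, 0) [0.07 0.26 2.18 0.   0.7  1.78] 0.0
((0.48, 0.03, 0.06), -8, 0) [0.04 0.36 2.01 0.   0.77 1.75] 0.0
((0.48, 0.03, 0.1), -8, 35) [ 0.1   0.15  2.35 -0.78  0.13  2.55] 10.3
((0.48, 0.03, 0.25), -8, 30) [ 0.13 -0.06  2.08 -0.23  0.62  1.99] 0.0
((0.5, 0.28, 0.25), 0, 20) [ 0.6   0.17  1.77 -0.24  0.93  2.29] 0.0
((0.5, 0.28, 0.25), 0, -60) [0.33 0.81 1.05 0.38 2.27 1.99] 0.0
shift [-0.0592 -0.     -0.0004] turn [-0.05  0.06  0.04] | 0.059
```

>>> apply_moves([
  [1,[-0.01,0,0],[0,0,0]],
  [1,[-0.03,0,0],[0,0,0]],
  [1,[-0.06,0,0],[0,0,0]],
  [1,[-0.08,0.01,0],[0,0,0]],
  [1,[-0.1,0.03,0],[0,0,-6]],
])

```text
t: 7.98
tool_pos: [0.3784, -0.274, 0.1059]
eef_rot: [1.21, 1.028, 0.255]
contact_force: [-0.1, -1.1, -1.1]
width: 0.0878
```

```bash
python3 - <<'E'
from h import *
log();go((.405,-.245,.20),50,30);go((.438,-.203,.048),50,-15,.1)
E
```

```text
t 7.98 tcp [ 0.3784 -0.274   0.1059] grasp [ 0.3679 -0.2865  0.1157] pitch 59.0 yaw 49.67 jz -0.011 F [-0.1 -1.1 -1.1] w 0.0878
j [-1.2193  0.5693  1.9798  0.8581  1.3811 -1.0425] v 1.377
shift [0.0019 0.0917 0.0006] turn [ -0.69  -0.22 -29.  ] | 0.092
shift [ 0.087   0.076  -0.0008] turn [ -0.59  -0.5  -74.  ] | 0.115
```

>>> apply_moves([
  [1,[-0.005,0.025,0],[0,0,-6]],
  [1,[-0.008,0.05,0],[0,0,-12]],
  [1,[-0.005,0.075,0],[-0.3,-0.1,-19]],
  [1,[0,0.09,0],[-0.5,-0.2,-26]],
  [1,[0.002,0.092,0],[-0.7,-0.2,-32]],
])

```text
t: 8.4
tool_pos: [0.4118, -0.2376, 0.1879]
eef_rot: [0.861, 1.308, -0.183]
contact_force: [-0.1, 0.6, 0.3]
width: 0.0911
```

```bash
python3 - <<'E'
from h import *
log();go((.438,-.203,.048),50,-15,.1)
E
```

```text
t 8.4 tcp [ 0.4118 -0.2376  0.1879] grasp [ 0.4062 -0.2441  0.2049] pitch 26.69 yaw 49.97 jz 0.008 F [-0.1  0.6  0.3] w 0.0911
j [-0.8677  0.209   1.8884  0.503   1.1705 -0.4001] v 1.28
shift [ 0.084   0.0298 -0.0027] turn [ 2.000e-02  4.600e-01 -4.169e+01] | 0.089
```

>>> apply_moves([
  [1,[0,0.006,0],[0,0,-7]],
  [1,[0.01,0.012,-0.001],[0,0,-14]],
  [1,[0.025,0.018,-0.002],[0,0.2,-21]],
  [1,[0.045,0.024,-0.002],[0,0.4,-28]],
  [1,[0.065,0.028,-0.003],[0,0.4,-35]],
])

```text
t: 8.82
tool_pos: [0.4459, -0.1951, 0.1444]
eef_rot: [0.434, 1.542, -0.665]
contact_force: [-0.3, -0.1, -0.9]
width: 0.0909
```

>>> apply_moves([
  [1,[0,0,0],[0,0,-5]],
  [1,[0,0,0],[0,0,-6]],
  [1,[0,0,0],[0,0,-6]],
  [1,[0,0,0],[0,0,-6]],
  [1,[0,0,0],[0,0,-6]],
])

```text
t: 9.23
tool_pos: [0.4451, -0.1963, 0.1449]
eef_rot: [0.358, 1.572, -0.747]
contact_force: [-0.6, -0.0, 0.1]
width: 0.091
```

```bash
python3 - <<'E'
from h import *
log();go((.438,-.203,.048),50,-15)
f=grab_frame("wrist");save(f,"pics/w5.png")
import pickle;pickle.dump(f,open("w5.pkl","wb"))
E
```

```text
t 9.23 tcp [ 0.4451 -0.1963  0.1449] grasp [ 0.448  -0.1925  0.1633] pitch -14.51 yaw 49.81 jz 0.008 F [-0.6 -0.   0.1] w 0.091
j [-0.2786  0.2916  1.8228 -0.2581  1.1386  0.5456] v 0.009
shift [ 0.1153  0.0147 -0.002 ] turn [-0.3   0.41 -0.49] | 0.116
```

View pics/w5.png

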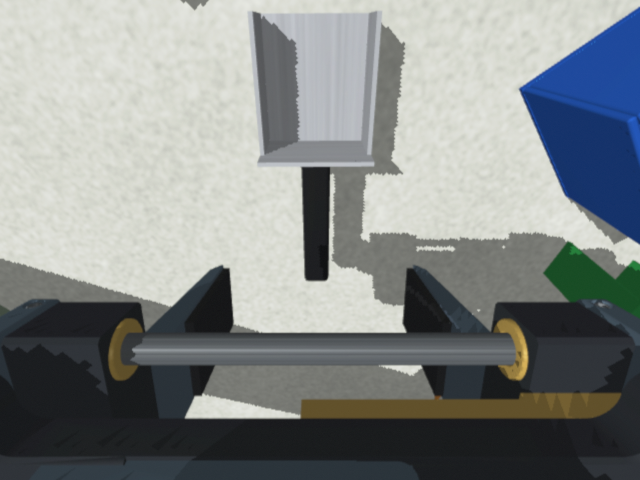

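```bash
python3 - <<'E'
from h import *;import pickle
f=pickle.load(open("w5.pkl","rb"))
a=unproj(f,(315.5,168),.056);b=unproj(f,(316,274),.056);print(a,b,np.linalg.norm(a-b),np.degrees(np.arctan2(*(a-b)[1::-1])))
l=unproj(f,(261,161),.056);r=unproj(f,(372,163),.056);print(l,r,np.linalg.norm(l-r),(l+r)/2)
n=unproj(f,(249,13),.04);m=unproj(f,(382,13),.04);print(n,m,np.linalg.norm(n-m),(n+m)/2)
d=(n+m)/2-(l+r)/2;print(d,np.degrees(np.arctan2(d[1],d[0])))
E
```

```text
[ 0.46915118 -0.16688256  0.056     ] [ 0.41087769 -0.23596785  0.056     ] 0.09038017889701652 49.8523447456956
[ 0.44412038 -0.1391158   0.056     ] [ 0.50088199 -0.18919199  0.056     ] 0.07569349607358367 [ 0.47250119 -0.16415389  0.056     ]
[ 0.49740557 -0.07280334  0.04      ] [ 0.55779976 -0.12385688  0.04      ] 0.07908174422951483 [ 0.52760266 -0.09833011  0.04      ]
[ 0.05510148  0.06582378 -0.016     ] 50.067099085269604
```

>>> apply_moves([
  [1,[0.024,0.003,0],[0,0.2,-0.5]],
  [1,[0.05,0.006,-0.001],[0,0.4,-0.5]],
  [1,[0.075,0.009,-0.001],[0,0.4,-0.5]],
  [1,[0.1,0.013,-0.002],[0,0.4,-0.5]],
  [1,[0.115,0.0147,-0.002],[0,0.4,-0.5]],
])

```text
t: 9.7
tool_pos: [0.4326, -0.2078, 0.0285]
eef_rot: [0.358, 1.583, -0.756]
contact_force: [-0.2, 0.2, 0.3]
width: 0.0912
```

```bash
python3 - <<'E'
from h import *
log();go((.438,-.2035,.048),50,-15)
E
```

```text
t 9.7 tcp [ 0.4326 -0.2078  0.0285] grasp [ 0.4359 -0.2041  0.0468] pitch -15.03 yaw 49.49 jz -0.001 F [-0.2  0.2  0.3] w 0.0912
j [-0.3046  0.431   1.9721 -0.3174  0.869   0.624 ] v 0.411
shift [-0.0016  0.0015  0.0013] turn [-0.48 -0.16  0.02] | 0.003
```

>>> apply_moves([
  [0,[-0.001,0.001,0.001],[-0.4,0,0]],
  [0,[-0.001,0.001,0.001],[-0.4,0,0]],
  [0,[-0.001,0.001,0.001],[-0.4,0,0]],
  [0,[-0.001,0.001,0.001],[-0.4,0,0]],
  [0,[-0.001,0.001,0.001],[-0.4,0,0]],
])

```text
t: 10.12
tool_pos: [0.4351, -0.208, 0.0304]
eef_rot: [0.353, 1.582, -0.75]
contact_force: [0.2, 0.2, 1.2]
width: 0.0606
```

>>> apply_moves([
  [0,[0,0,0],[0,0,0]],
  [0,[0,0,0],[0,0,0]],
  [0,[0,0,0],[0,0,0]],
  [0,[0,0,0],[0,0,0]],
  [0,[0,0,0],[0,0,0]],
])

```text
t: 10.53
tool_pos: [0.4351, -0.2079, 0.0305]
eef_rot: [0.353, 1.582, -0.75]
contact_force: [-0.5, 0.2, -0.5]
width: 0.0278
```

>>> apply_moves([
  [0,[0,0,0],[0,0,0]],
  [0,[-0.01,0.002,0],[0,0,0]],
  [0,[-0.03,0.008,0],[0,0,0]],
  [0,[-0.06,0.015,0],[0,0,0]],
  [0,[-0.1,0.026,0],[0,0,0]],
], squeeze=60)

```text
t: 10.95
tool_pos: [0.4657, -0.1683, 0.12]
eef_rot: [0.353, 1.588, -0.751]
contact_force: [0.2, -0.1, -2.8]
width: 0.0196
```

```bash
python3 - <<'E'
from h import *;import pickle
log()
f=grab_frame("wrist");save(f,"pics/w6.png");pickle.dump(f,open("w6.pkl","wb"))
g=grab_frame("top");crop(g,"pics/t6.png",280,180,440,300,5);pickle.dump(g,open("t6.pkl","wb"))
E
```

```text
t 10.95 tcp [ 0.4657 -0.1683  0.12  ] grasp [ 0.469  -0.1646  0.1383] pitch -15.12 yaw 49.8 jz -0.005 F [ 0.2 -0.1 -2.8] w 0.0196
j [-0.2149  0.3464  1.8144 -0.2557  1.1243  0.6136] v 1.185
```

View pics/w6.png

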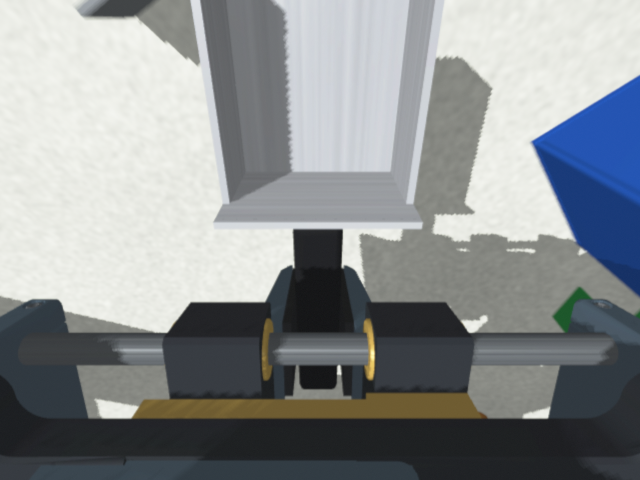

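View pics/t6.png

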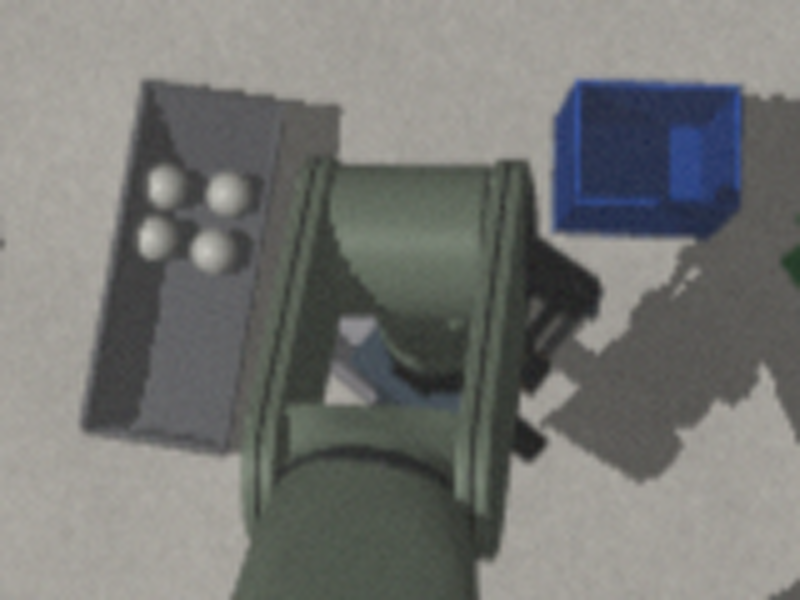

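```bash
python3 - <<'E'
from h import *;import pickle
f=pickle.load(open("w1.pkl","rb"));t=pickle.load(open("t6.pkl","rb"))
A=np.array([unproj(t,(280+u/5,180+v/5),.057) for u,v in [(143,80),(283,98),(82,430),(228,455)]])
B=np.array([unproj(f,(u/3,80+v/3),.057) for u,v in [(6,48),(290,102),(50,660),(285,660)]])
print(A.round(4));print(B.round(4))
L=[(.13,.051),(.13,-.051),(-.115,.051),(-.115,-.051)]
from scipy.optimize import least_squares
def fit(P):
    def r(p):
        c,s=np.cos(p[2]),np.sin(p[2]);return np.concatenate([[p[0]+c*x-s*y-q[0],p[1]+s*x+c*y-q[1]] for (x,y),q in zip(L,P)])
    s=least_squares(r,[.58,.03,-.1]);print(s.x,np.degrees(s.x[2]),(s.fun*1000).round(1))
fit(A);fit(B);fit((A+B)/2)
for P,n in ((A,'top'),(B,'wrist')): pass
b=np.array([unproj(t,(280+u/5,180+v/5),.028) for u,v in [(166,186),(229,193),(157,239),(213,250)]]);print(b.round(4))
E
```

```text
[[ 0.716   0.0565  0.057 ]
 [ 0.702  -0.0414  0.057 ]
 [ 0.4704  0.0986  0.057 ]
 [ 0.4524 -0.001   0.057 ]]
[[ 0.7181  0.0548  0.057 ]
 [ 0.6996 -0.0446  0.057 ]
 [ 0.4745  0.0993  0.057 ]
 [ 0.4744 -0.0014  0.057 ]]
[ 0.57780592  0.02938465 -0.16455338] -9.428214036576902 [-1.6  1.9 -4.3 -0.8  2.3 -0.   3.6 -1.1]
[ 0.58424058  0.02830129 -0.17087836] -9.790608851459105 [  3.    1.6   4.1   0.5   5.1  -1.1 -12.2  -1. ]
[ 0.58102313  0.02884246 -0.16764664] -9.605445021025163 [ 0.7  1.8 -0.1 -0.1  3.7 -0.6 -4.3 -1. ]
[[ 0.6462  0.0417  0.028 ]
 [ 0.6407 -0.0029  0.028 ]
 [ 0.6081  0.0482  0.028 ]
 [ 0.5998  0.0088  0.028 ]]
```

```bash
cat >> h.py <<'E'
TR=[.578,.0293,-9.5]
GS=(-.095,.049) # grasp in scoop x,z
def scoop(lipx,lipz,theta,y=.002,tr=None):
    """tray-frame lip (x, world z), scoop pitch theta deg nose-up -> grasp world, yaw, tool pitch"""
    T=tr or TR;th=np.radians(theta);dx,dz=GS[0]-.045,GS[1]
    gx=lipx+dx*np.cos(th)-dz*np.sin(th);gz=lipz+dx*np.sin(th)+dz*np.cos(th)
    a=np.radians(T[2]);return np.array([T[0]+gx*np.cos(a)-y*np.sin(a),T[1]+gx*np.sin(a)+y*np.cos(a),gz]),T[2],theta-15
E
python3 - <<'E'
from h import *
from kin import *
s=ctrl.state();q=s['joint_positions']
W=[((.469,-.165,.138),50,-15),((.45,-.1,.2),30,-15)]+[scoop(*a) for a in((-.005,.12,0),(-.005,.013,0),(.083,.013,0),(.10,.03,5),(.12,.048,15),(.12,.15,27),(.10,.25,30))]
q=sim(W,q)
go((.45,-.1,.2),20,-15);go(*W[2])
E
```

```text
((0.45, -0.1, 0.2), 30, -15) [-0.13  0.27  1.75 -0.16  1.33  0.97] 0.0
(array([0.43531868, 0.05520447, 0.169     ]), -9.5, -15) [0.06 0.29 1.81 0.06 1.3  1.77] 0.0
(array([0.43531868, 0.05520447, 0.062     ]), -9.5, -15) [0.06 0.42 1.94 0.07 1.04 1.75] 0.0
(array([0.52211182, 0.04068028, 0.062     ]), -9.5, -15) [0.03 0.53 1.73 0.05 1.14 1.73] 0.0
(array([0.53519204, 0.03849141, 0.06661174]), -9.5, -10) [0.03 0.5  1.76 0.04 1.06 1.74] 0.0
(array([0.55080114, 0.03587934, 0.0590957 ]), -9.5, 0) [0.04 0.45 1.85 0.   0.84 1.78] 0.0
(array([0.55171375, 0.03572662, 0.13010065]), -9.5, 12) [ 0.07  0.29  1.92 -0.07  0.74  1.86] 0.0
(array([0.53321388, 0.03882244, 0.22243524]), -9.5, 15) [ 0.09  0.15  1.85 -0.08  0.89  1.87] 0.0
shift [-0.0632  0.0174 -0.0637] turn [28.84  8.28 -0.6 ] | 0.091
shift [-0.0625  0.1325 -0.1768] turn [57.38 15.76 -0.74] | 0.23
```

>>> apply_moves([
  [0,[-0.02,0.008,-0.008],[5,1.3,0]],
  [0,[-0.04,0.015,-0.02],[11,3,0]],
  [0,[-0.055,0.03,-0.04],[17,4.5,0]],
  [0,[-0.062,0.045,-0.065],[23,6,0]],
  [0,[-0.065,0.06,-0.085],[30,8,-0.5]],
])

```text
t: 11.47
tool_pos: [0.4551, -0.0546, 0.1732]
eef_rot: [0.799, 1.487, -1.161]
contact_force: [-0.7, -0.2, -1.9]
width: 0.0197
```

```bash
python3 - <<'E'
from h import *
log();go(*scoop(-.005,.12,0))
E
```

```text
t 11.47 tcp [ 0.4551 -0.0546  0.1732] grasp [ 0.4596 -0.0529  0.1916] pitch -14.72 yaw 18.77 jz 0.009 F [-0.7 -0.2 -1.9] w 0.0197
j [-0.0672  0.2971  1.7355 -0.1085  1.345   1.2141] v 1.691
shift [ 0.0177  0.0173 -0.1128] turn [27.2   7.72 -0.4 ] | 0.116
```

>>> apply_moves([
  [0,[0.003,0.004,-0.028],[6,1.6,0]],
  [0,[0.006,0.008,-0.055],[12.5,3.4,0]],
  [0,[0.009,0.012,-0.08],[19,5.2,0]],
  [0,[0.012,0.016,-0.1],[25,6.8,-0.2]],
  [0,[0.012,0.0173,-0.113],[27.2,7.7,-0.4]],
])

```text
t: 11.88
tool_pos: [0.4301, 0.058, 0.1551]
eef_rot: [1.213, 1.336, -1.522]
contact_force: [-0.3, 0.7, -1.1]
width: 0.0201
```

>>> apply_moves([
  [0,[0,0,0],[0,0,0]],
  [0,[0,0,0],[0,0,0]],
  [0,[0,0,0],[0,0,0]],
  [0,[0,0,0],[0,0,0]],
  [0,[0,0,0],[0,0,0]],
])

```text
t: 12.3
tool_pos: [0.4303, 0.0574, 0.1551]
eef_rot: [1.213, 1.335, -1.522]
contact_force: [0.3, -0.1, -1.8]
width: 0.0199
```

```bash
python3 - <<'E'
from h import *;import pickle
log();go(*scoop(-.005,.12,0))
f=grab_frame("wrist");save(f,"pics/w7.png");pickle.dump(f,open("w7.pkl","wb"))
f=grab_frame("scene");crop(f,"pics/s7.png",220,150,420,310,4);pickle.dump(f,open("s7.pkl","wb"))
E
```

```text
t 12.3 tcp [0.4303 0.0574 0.1551] grasp [0.4352 0.0566 0.1735] pitch -15.18 yaw -9.71 jz 0.001 F [ 0.3 -0.1 -1.8] w 0.0199
j [0.0607 0.2893 1.7996 0.0609 1.3116 1.7777] v 0.004
shift [0.0042 0.0016 0.0014] turn [-0.21 -0.    0.18] | 0.005
```

View pics/w7.png

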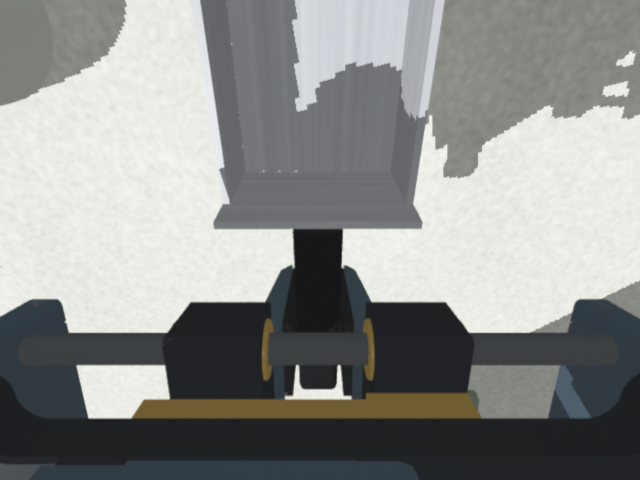

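View pics/s7.png

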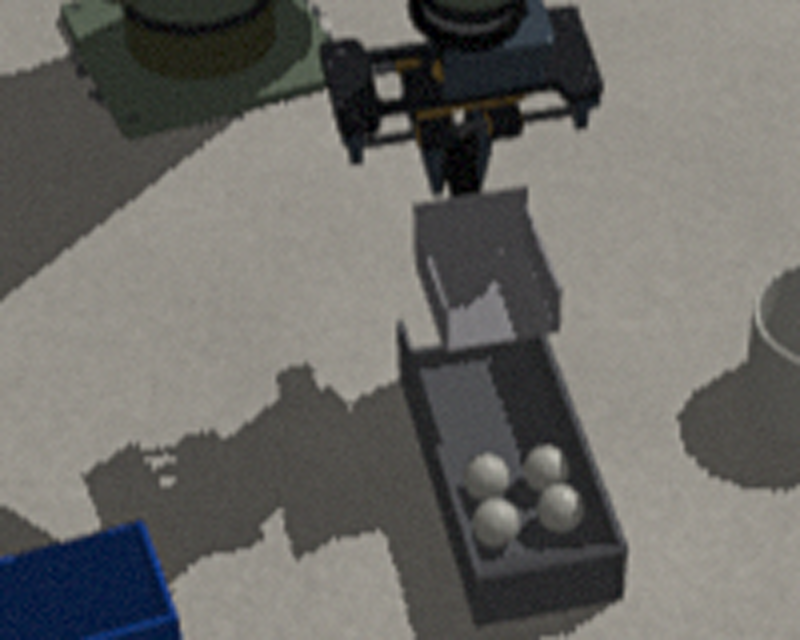

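```bash
python3 - <<'E'
from h import *;import pickle
f=pickle.load(open("s7.pkl","rb"))
def tw(x,y,z,T=TR):
    a=np.radians(T[2]);return [T[0]+x*np.cos(a)-y*np.sin(a),T[1]+x*np.sin(a)+y*np.cos(a),z]
c=lambda uv:((uv-[220,150])*4).round(0).astype(int)
for n,p in dict(FR=(.13,-.051,.057),FL=(.13,.051,.057),NRtop=(-.115,-.051,.057),NLt=(-.115,.051,.057),FRb=(.13-.045,-.051,0),slopefootR=(.085,-.046,.012),slopefootL=(.085,.046,.012)).items(): print(n,c(proj(f,[tw(*p)])))
g=np.array([.4352,.0566,.1735])
a=np.radians(-9.71);F=np.array([np.cos(a),np.sin(a),0]);Lf=np.array([-np.sin(a),np.cos(a),0]);
for th in(0,3):
  t=np.radians(th);Fx=F*np.cos(t)+np.array([0,0,np.sin(t)]);U=np.cross(Fx,Lf)
  for n,p in dict(lipR=(.045,-.04,0),lipL=(.045,.04,0),backR=(-.045,-.04,.056),backL=(-.045,.04,.056),wallL=(.045,.04,.04)).items():
    print(th,n,c(proj(f,[g+Fx*(p[0]+.095)+Lf*p[1]+U*(p[2]-.049)])))
img=f['frame'].copy()
P=lambda p:tuple(int(v*4) for v in ((proj(f,[tw(*p)])[0]-[220,150])))
im=cv2.resize(img[150:310,220:420,::-1],None,fx=4,fy=4)
for s in(1,-1):
    cv2.line(im,P((-.115,.051*s,.057)),P((.13,.051*s,.057)),(0,0,255),1)
    cv2.line(im,P((-.115,.046*s,.012)),P((.085,.046*s,.012)),(0,255,0),1)
cv2.line(im,P((.13,-.051,.057)),P((.13,.051,.057)),(0,0,255),1);cv2.line(im,P((.085,-.046,.012)),P((.085,.046,.012)),(0,255,0),1)
cv2.imwrite("pics/s7o.png",im)
E
```

```text
FR [[476 571]]
FL [[628 542]]
NRtop [[393 320]]
NLt [[529 297]]
FRb [[460 577]]
slopefootR [[467 564]]
slopefootL [[598 539]]
0 lipR [[446 351]]
0 lipL [[562 331]]
0 backR [[415 202]]
0 backL [[528 184]]
0 wallL [[563 286]]
3 lipR [[447 345]]
3 lipL [[563 325]]
3 backR [[414 199]]
3 backL [[528 181]]
3 wallL [[564 278]]
```

View pics/s7o.png

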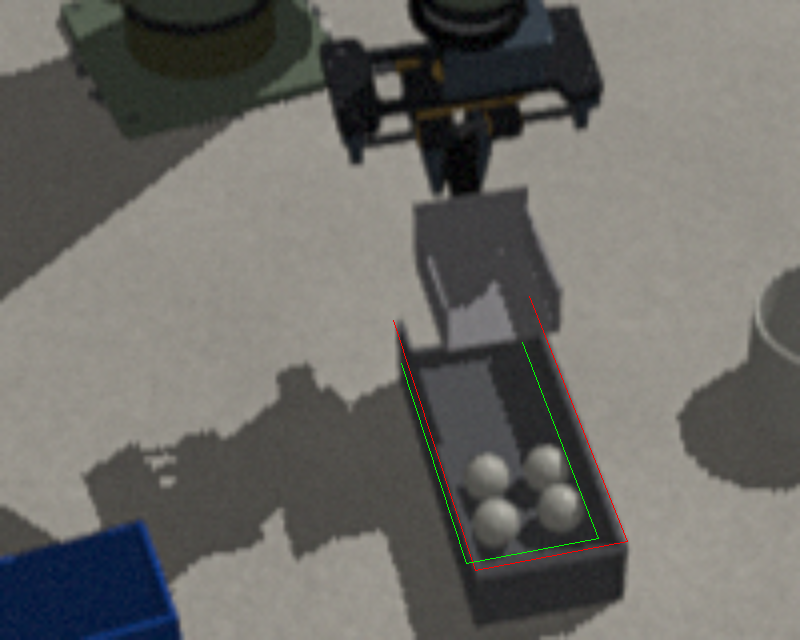

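```bash
cat > ov.py <<'E'
from h import *;import pickle,sys
def ov(f,T,x0,y0,x1,y1,s,name):
    def tw(x,y,z):
        a=np.radians(T[2]);return [T[0]+x*np.cos(a)-y*np.sin(a),T[1]+x*np.sin(a)+y*np.cos(a),z]
    im=cv2.resize(f['frame'][y0:y1,x0:x1,::-1],None,fx=s,fy=s,interpolation=cv2.INTER_CUBIC)
    P=lambda p:tuple(int(round(v*s)) for v in ((proj(f,[tw(*p)])[0]+.5-[x0,y0])))
    for a in(1,-1):
        cv2.line(im,P((-.115,.051*a,.057)),P((.13,.051*a,.057)),(0,0,255),1)
        cv2.line(im,P((-.11,.046*a,.012)),P((.085,.046*a,.012)),(0,255,0),1)
        cv2.line(im,P((-.115,.051*a,.0)),P((-.115,.051*a,.057)),(0,255,255),1)
    cv2.line(im,P((.13,-.051,.057)),P((.13,.051,.057)),(0,0,255),1);cv2.line(im,P((.085,-.046,.012)),P((.085,.046,.012)),(0,255,0),1)
    cv2.line(im,P((-.115,-.051,.0)),P((-.115,.051,.0)),(255,255,0),1)
    cv2.line(im,P((-.115,-.051,.0)),P((.085,-.051,.0)),(255,255,0),1)
    cv2.imwrite(name,im)
t=pickle.load(open("t6.pkl","rb"))
T=[float(v) for v in sys.argv[1:4]]
ov(t,T,290,190,350,280,8,"pics/ovt%s.png"%sys.argv[4])
ov(pickle.load(open("s7.pkl","rb")),T,310,220,390,310,8,"pics/ovs%s.png"%sys.argv[4])
E
python3 ov.py .578 .0293 -9.5 1
```

```text
(no output)
```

View pics/ovt1.png

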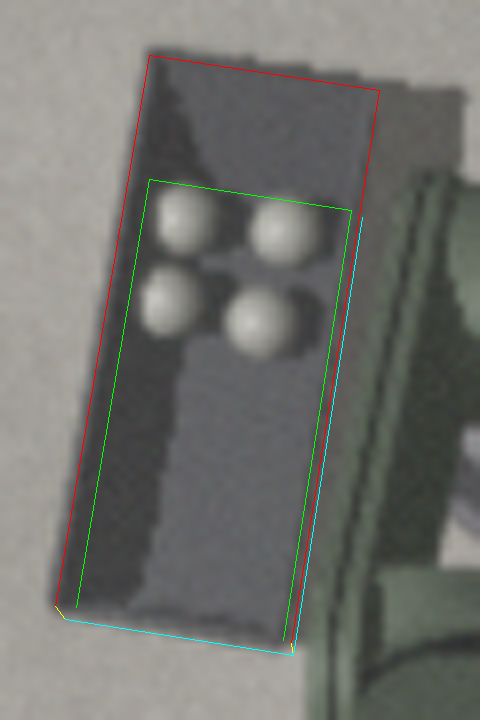

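View pics/ovs1.png

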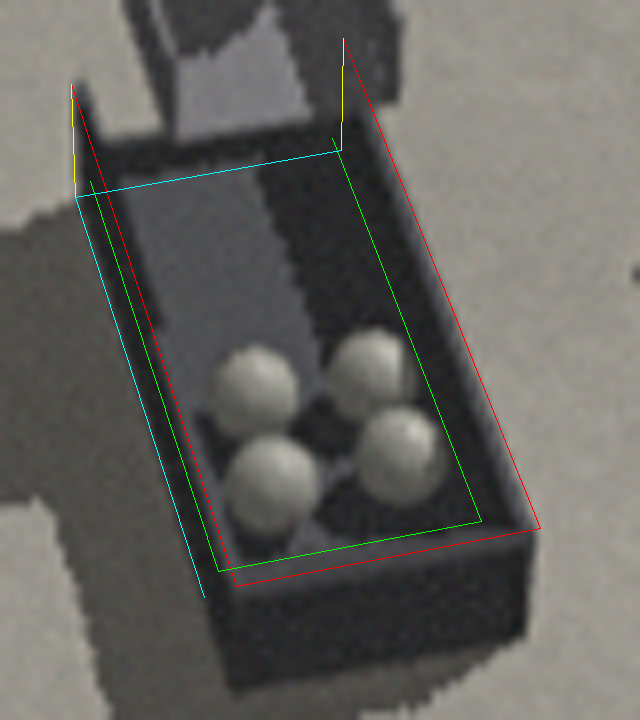

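```bash
sed -i 's/TR=\[.578/TR=[.580/' h.py; python3 - <<'E'
from h import *
log();go(*scoop(-.005,.03,0));go(*scoop(-.005,.0135,0))
E
```

```text
t 12.4 tcp [0.4303 0.0576 0.1552] grasp [0.4352 0.0568 0.1735] pitch -15.18 yaw -9.71 jz 0.001 F [ 0.3  0.3 -2.1] w 0.0193
j [0.0609 0.2892 1.7996 0.0611 1.3116 1.778 ] v 0.003
shift [0.0906 0.0271 0.0011] turn [-0.22 -0.01  0.18] | 0.095
shift [0.1065 0.0314 0.0011] turn [-0.22 -0.01  0.18] | 0.111
```

>>> apply_moves([
  [0,[0.02,0.006,0.001],[-0.2,0,0]],
  [0,[0.045,0.013,0.001],[-0.2,0,0]],
  [0,[0.07,0.021,0.001],[-0.2,0,0]],
  [0,[0.085,0.026,0.001],[-0.2,0,0.2]],
  [0,[0.09,0.027,0.001],[-0.2,0,0.2]],
])

```text
t: 12.82
tool_pos: [0.4311, 0.0557, 0.0592]
eef_rot: [1.21, 1.337, -1.521]
contact_force: [-0.5, -0.3, -2.4]
width: 0.0198
```

```bash
python3 - <<'E'
from h import *;import pickle
log();go(*scoop(-.005,.0135,0))
f=grab_frame("scene");crop(f,"pics/s8.png",280,190,400,310,6);pickle.dump(f,open("s8.pkl","wb"))
E
```

```text
t 12.82 tcp [0.4311 0.0557 0.0592] grasp [0.436  0.0549 0.0775] pitch -15.22 yaw -9.53 jz 0.001 F [-0.5 -0.3 -2.4] w 0.0198
j [0.0577 0.401  1.9176 0.065  1.0834 1.7571] v 0.103
shift [ 0.0142  0.0052 -0.0005] turn [-0.05  0.05  0.22] | 0.015
```

View pics/s8.png

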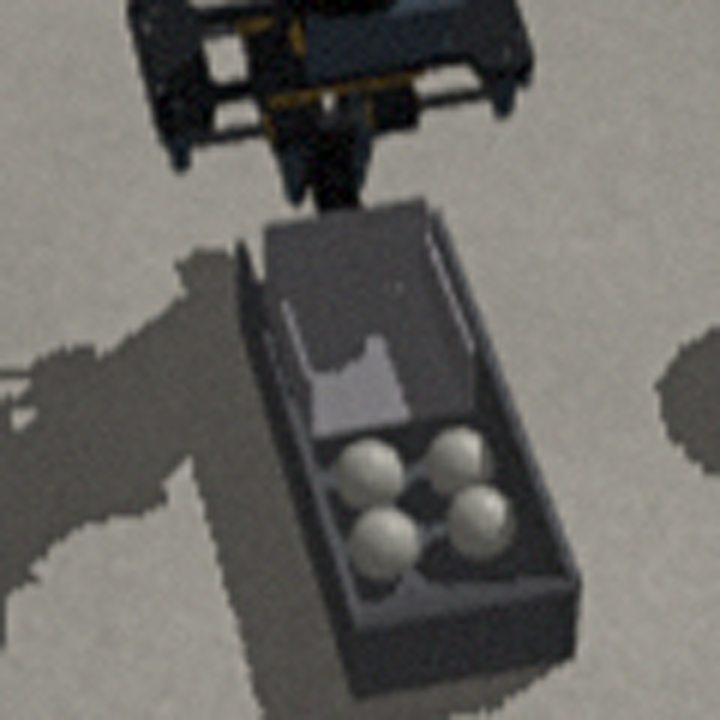

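>>> apply_moves([
  [0,[0.004,0.001,0],[0,0,0.2]],
  [0,[0.008,0.003,0],[0,0,0.2]],
  [0,[0.012,0.004,0],[0,0,0.2]],
  [0,[0.014,0.005,0],[0,0,0.2]],
  [0,[0.014,0.005,0],[0,0,0.2]],
])

```text
t: 13.28
tool_pos: [0.4325, 0.0556, 0.0447]
eef_rot: [1.212, 1.334, -1.518]
contact_force: [-0.2, 0.1, -2.7]
width: 0.02
```

```bash
python3 - <<'E'
from h import *;import pickle
log();go(*scoop(-.005,.0125,0));go(*scoop(.04,.0125,0));go(*scoop(.084,.0125,0))
E
```

```text
t 13.28 tcp [0.4325 0.0556 0.0447] grasp [0.4374 0.0548 0.0631] pitch -15.0 yaw -9.53 jz 0.001 F [-0.2  0.1 -2.7] w 0.02
j [0.0578 0.4204 1.932  0.0656 1.0459 1.7548] v 0.009
shift [ 0.0016  0.0003 -0.0004] turn [-0.04  0.04 -0.  ] | 0.002
shift [-0.0101  0.0438 -0.0004] turn [-0.04  0.04 -0.  ] | 0.045
shift [-0.0215  0.0863 -0.0004] turn [-0.04  0.04 -0.  ] | 0.089
```

>>> apply_moves([
  [0,[0.0018,0.0005,0],[0,0,0]],
  [0,[0.0008,0.006,0],[0,0,0]],
  [0,[-0.001,0.013,0],[0,0,0]],
  [0,[-0.003,0.021,0],[0,0,0]],
  [0,[-0.0055,0.03,0],[0,0,0]],
])

```text
t: 13.7
tool_pos: [0.4633, 0.0505, 0.0425]
eef_rot: [1.212, 1.334, -1.518]
contact_force: [-1.5, 0.7, -0.5]
width: 0.0196
```

```bash
python3 - <<'E'
from h import *;import pickle
log();go(*scoop(.084,.0125,0))
f=grab_frame("scene");crop(f,"pics/s9.png",280,190,400,310,6)
E
```

```text
t 13.7 tcp [0.4633 0.0505 0.0425] grasp [0.4681 0.0497 0.0609] pitch -15.01 yaw -9.52 jz 0.001 F [-1.5  0.7 -0.5] w 0.0196
j [0.0452 0.4609 1.8632 0.061  1.0748 1.7463] v 0.268
shift [-0.0156  0.0556 -0.0004] turn [-0.03  0.04  0.01] | 0.058
```

View pics/s9.png

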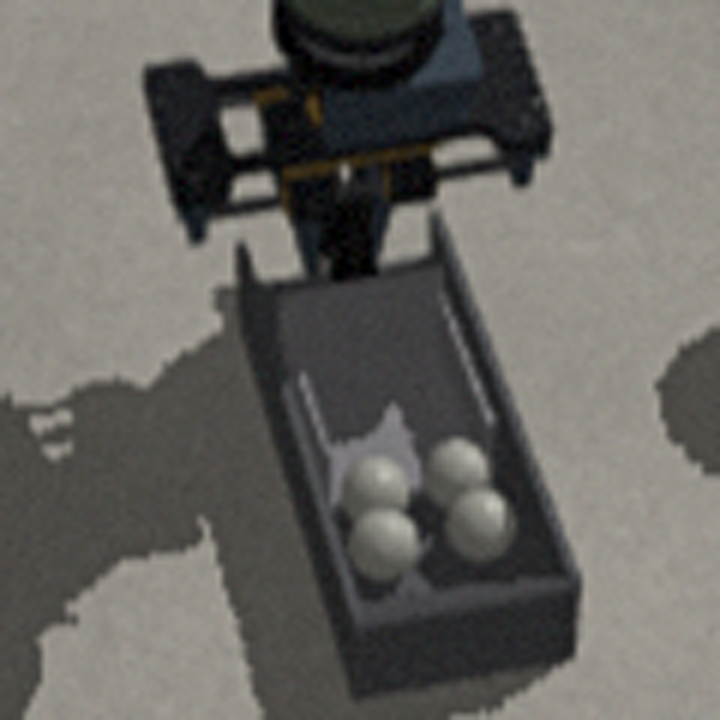

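>>> apply_moves([
  [0,[-0.002,0.009,0],[0,0,0]],
  [0,[-0.004,0.018,0],[0,0,0]],
  [0,[-0.0065,0.027,0],[0,0,0]],
  [0,[-0.009,0.036,0],[0,0,0]],
  [0,[-0.011,0.044,0],[0,0,0]],
])

```text
t: 14.17
tool_pos: [0.509, 0.0428, 0.0425]
eef_rot: [1.212, 1.336, -1.52]
contact_force: [-7.0, 0.1, 9.1]
width: 0.0197
```

```bash
python3 - <<'E'
from h import *;import pickle
log();go(*scoop(.084,.0125,0))
f=grab_frame("scene");crop(f,"pics/s10.png",280,190,400,310,6)
E
```

```text
t 14.17 tcp [0.509  0.0428 0.0425] grasp [0.5139 0.042  0.0608] pitch -15.14 yaw -9.57 jz 0.001 F [-7.   0.1  9.1] w 0.0197
j [0.0285 0.5184 1.7522 0.0553 1.1311 1.7363] v 0.239
shift [-0.0036  0.0108 -0.0004] turn [-0.08  0.02  0.14] | 0.011
```

View pics/s10.png

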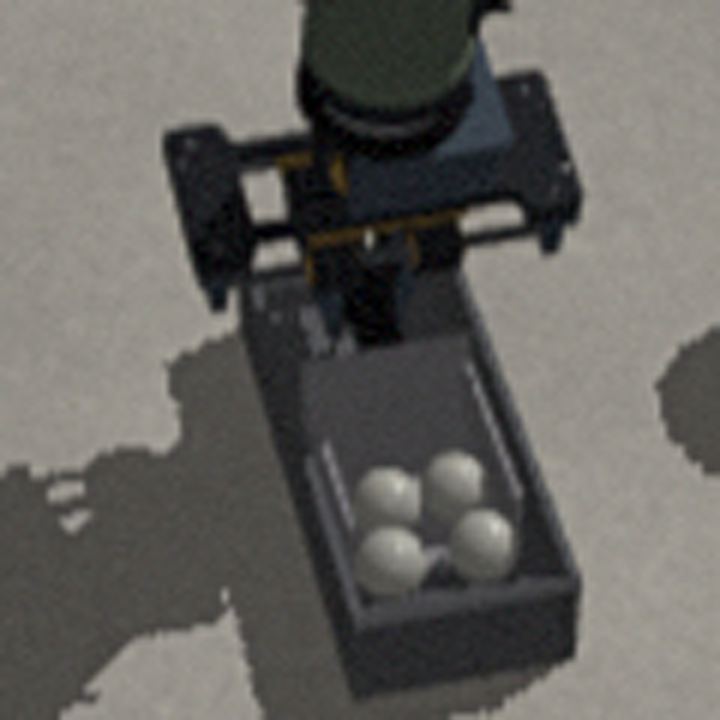

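```bash
python3 - <<'E'
from h import *
for a in((.080,.013,0),(.084,.013,0.5),(.087,.0165,2.5),(.093,.023,6),(.101,.031,10)): go(*scoop(*a))
E
```

```text
shift [-0.0025  0.0046 -0.0003] turn [-0.08 -0.   -0.06] | 0.005
shift [-0.0022  0.0085 -0.0003] turn [-0.08 -0.    0.44] | 0.009
shift [-0.0012  0.0109 -0.0003] turn [-0.08  0.    2.44] | 0.011
shift [-0.0001  0.0162 -0.0003] turn [-0.08  0.    5.94] | 0.016
shift [ 0.0003  0.0239 -0.0003] turn [-0.08  0.01  9.94] | 0.024
```

>>> apply_moves([
  [0,[-0.0025,0.005,0],[0,0,0]],
  [0,[-0.0025,0.009,0],[0,0,0.4]],
  [0,[-0.0025,0.0105,0],[0,0,1]],
  [0,[-0.002,0.0115,0],[0,0,2]],
  [0,[-0.0015,0.013,0],[0,0,3.5]],
])

```text
t: 14.63
tool_pos: [0.5235, 0.0403, 0.0397]
eef_rot: [1.243, 1.285, -1.476]
contact_force: [-0.5, 1.2, -2.8]
width: 0.0196
```

```bash
python3 - <<'E'
from h import *
log()
for a in((.087,.0165,2.5),(.093,.023,6),(.099,.029,9),(.106,.036,12),(.110,.044,15),(.112,.054,18)): go(*scoop(*a))
f=grab_frame("scene");crop(f,"pics/s11.png",280,190,400,310,6)
E
```

```text
t 14.63 tcp [0.5235 0.0403 0.0397] grasp [0.5272 0.0397 0.0583] pitch -11.52 yaw -9.6 jz 0.001 F [-0.5  1.2 -2.8] w 0.0196
j [0.0303 0.5087 1.7644 0.044  1.0663 1.7435] v 0.433
shift [-0.0008 -0.0018 -0.0005] turn [-0.1   0.02 -0.98] | 0.002
shift [ 0.0007  0.0034 -0.0005] turn [-0.1   0.02  2.52] | 0.004
shift [ 0.0013  0.0091 -0.0005] turn [-0.1   0.03  5.52] | 0.009
shift [ 0.0006  0.0159 -0.0005] turn [-0.1   0.03  8.52] | 0.016
shift [-0.0004  0.0199 -0.0005] turn [-0.1   0.03 11.52] | 0.02
shift [-0.0032  0.0221 -0.0005] turn [-0.1   0.04 14.52] | 0.022
```

View pics/s11.png

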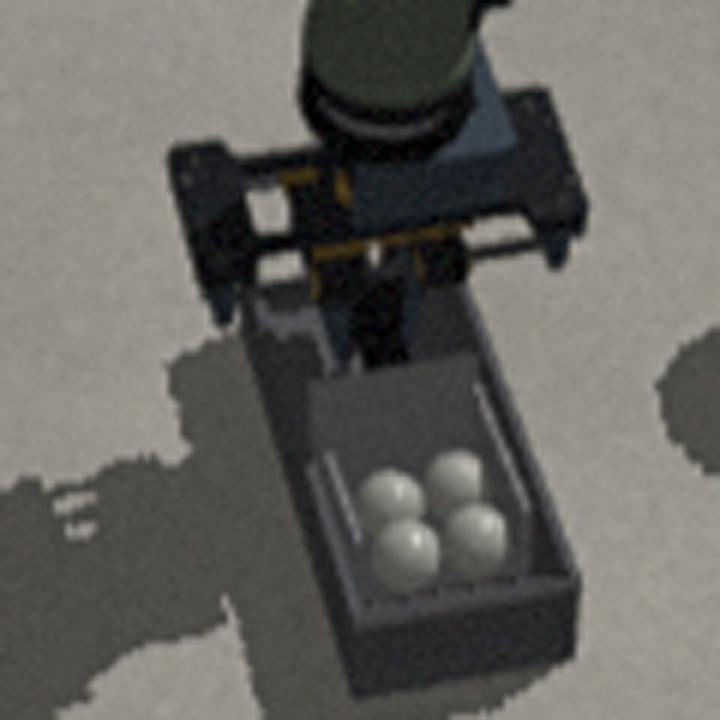

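>>> apply_moves([
  [0,[0,0.002,0],[0,0,1.5]],
  [0,[0.0005,0.005,0],[0,0,4]],
  [0,[0.001,0.009,0],[0,0,6.5]],
  [0,[0.0005,0.014,0],[0,0,9]],
  [0,[-0.001,0.019,0],[0,0,11.5]],
])

```text
t: 15.1
tool_pos: [0.5423, 0.037, 0.0364]
eef_rot: [1.332, 1.122, -1.329]
contact_force: [-0.6, -0.4, -4.6]
width: 0.0195
```

```bash
python3 - <<'E'
from h import *
log()
for a in((.110,.044,15),(.112,.056,19),(.112,.07,23),(.11,.09,26),(.11,.12,28)): go(*scoop(*a))
f=grab_frame("scene");crop(f,"pics/s12.png",280,190,400,310,6)
E
```

```text
t 15.1 tcp [0.5423 0.037  0.0364] grasp [0.5423 0.037  0.0554] pitch 0.18 yaw -9.57 jz 0.001 F [-0.6 -0.4 -4.6] w 0.0195
j [ 0.048   0.4444  1.8759 -0.0022  0.8184  1.7873] v 0.614
shift [ 0.0003  0.0005 -0.0006] turn [-0.07  0.05 -0.18] | 0.001
shift [-0.0014  0.0034 -0.0006] turn [-0.07  0.06  3.82] | 0.004
shift [-0.0052  0.0051 -0.0006] turn [-0.07  0.06  7.82] | 0.007
shift [-0.0176  0.0048 -0.0006] turn [-0.07  0.06 10.82] | 0.018
shift [-0.0426  0.0062 -0.0006] turn [-0.07  0.06 12.82] | 0.043
```

View pics/s12.png

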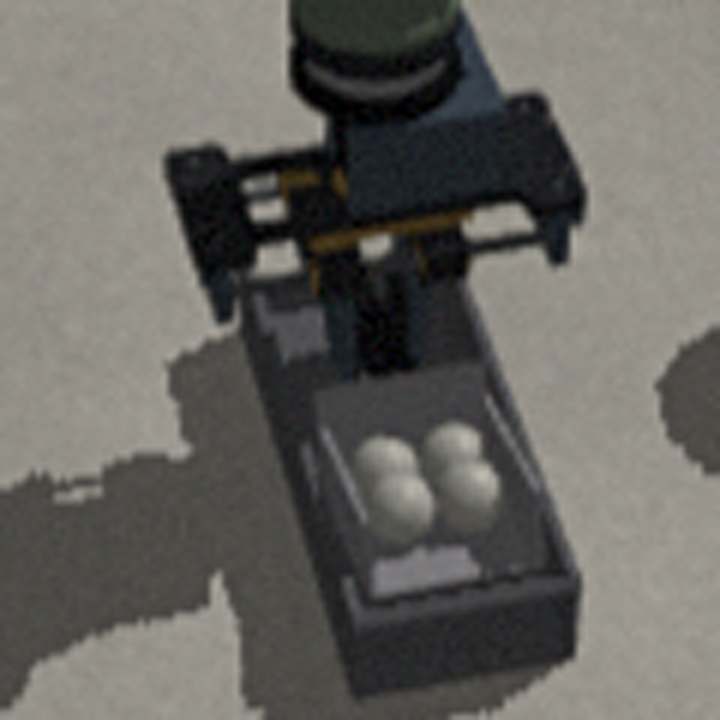

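>>> apply_moves([
  [0,[-0.004,0.001,0],[0,0,2]],
  [0,[-0.011,0.002,0],[0,0,4]],
  [0,[-0.022,0.002,0],[0,0,6]],
  [0,[-0.037,0.002,0],[0,0,8]],
  [0,[-0.055,0,0],[0,0,10]],
])

```text
t: 15.57
tool_pos: [0.5414, 0.037, 0.0911]
eef_rot: [1.396, 0.982, -1.202]
contact_force: [0.2, -0.7, -2.9]
width: 0.0197
```

```bash
python3 - <<'E'
from h import *;import pickle
log()
f=pickle.load(open("t6.pkl","rb"))
# jar rim circle from initial-type top image
im=f['frame'][195:265,205:285];cv2.imwrite("pics/jar.png",cv2.resize(im[:,:,::-1],None,fx=8,fy=8,interpolation=cv2.INTER_CUBIC))
E
```

```text
t 15.57 tcp [0.5414 0.037  0.0911] grasp [0.5381 0.0375 0.1098] pitch 10.16 yaw -9.58 jz 0.002 F [ 0.2 -0.7 -2.9] w 0.0197
j [ 0.074   0.3057  1.9496 -0.0667  0.7154  1.8585] v 0.477
```

View pics/jar.png

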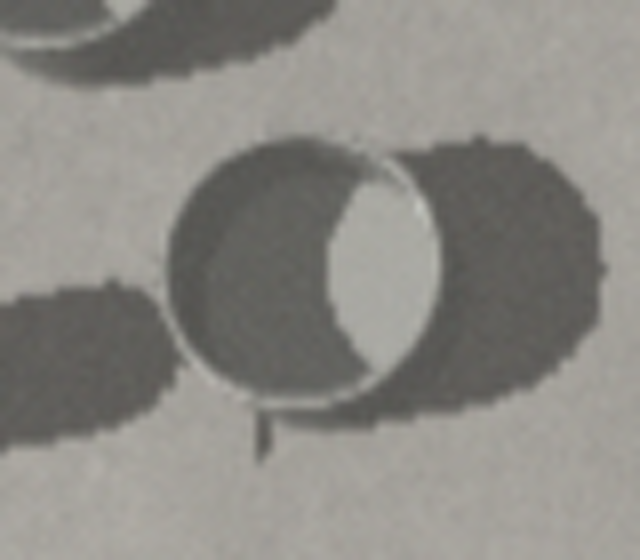

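```bash
python3 - <<'E'
from h import *;import pickle
from kin import *
f=pickle.load(open("s7.pkl","rb"));t=pickle.load(open("t6.pkl","rb"))
crop(f,"pics/jar2.png",395,205,465,275,8)
print(unproj(t,(243.,228.9),.08))
J=[.596,.28,20]
q=ctrl.state()['joint_positions']
W=[((.538,.0375,.11),-9.58,10)]+[scoop(.105,.16,25)]+[scoop(-.04,.17,25,0,J),scoop(-.015,.13,25,0,J),scoop(-.015,.10,0,0,J),scoop(-.01,.09,-20,0,J),scoop(-.005,.085,-40,0,J)]
sim(W,q)
go(*W[1]);go(*W[2])
E
```

```text
[0.59675802 0.27954381 0.08      ]
(array([0.53832283, 0.03830218, 0.14524252]), -9.5, 10) [ 0.07  0.26  1.9  -0.06  0.81  1.85] 0.0
(array([0.41972176, 0.21583997, 0.15524252]), 20, 10) [ 0.46  0.15  2.03 -0.03  0.79  1.7 ] 0.0
(array([0.44321408, 0.22439047, 0.11524252]), 20, 10) [ 0.46  0.24  2.03 -0.03  0.7   1.7 ] 0.0
(array([0.45034764, 0.22698688, 0.149     ]), 20, -15) [0.43 0.41 1.68 0.02 1.31 1.64] 0.0
(array([0.47872826, 0.23731658, 0.18392776]), 20, -35) [0.42 0.61 1.35 0.04 1.79 1.63] 0.0
(array([0.52012017, 0.252382  , 0.21252644]), 20, -55) [0.41 0.84 1.01 0.06 2.24 1.64] 0.0
shift [-0.0349  0.0063 -0.0008] turn [-0.06  0.11 -0.16] | 0.035
shift [-0.0709 -0.1365 -0.1577] turn [-29.11   5.27  -0.14] | 0.22
```

View pics/jar2.png

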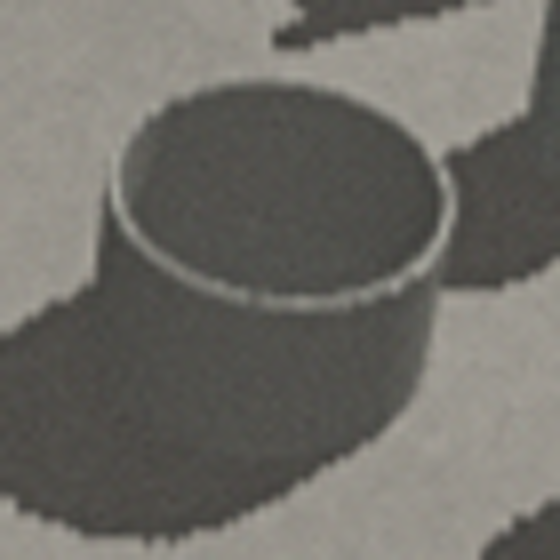

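>>> apply_moves([
  [0,[-0.02,0.003,0],[0,0,0]],
  [0,[-0.04,0.006,0],[0,0,0]],
  [0,[-0.055,0,-0.005],[-1,0.2,0]],
  [0,[-0.065,-0.01,-0.018],[-4,0.7,0]],
  [0,[-0.07,-0.025,-0.038],[-8,1.4,0]],
])

```text
t: 15.98
tool_pos: [0.5126, 0.0803, 0.1572]
eef_rot: [1.303, 1.061, -1.095]
contact_force: [0.6, 0.9, -4.9]
width: 0.0198
```

```bash
python3 - <<'E'
from h import *;import pickle
f=pickle.load(open("s7.pkl","rb"));print(unproj(f,(430.4,228.9),.08))
log();J=[.5965,.28,20];go(*scoop(-.04,.17,25,0,J));go(*scoop(-.015,.14,25,0,J))
f=grab_frame("wrist");save(f,"pics/w8.png")
E
```

```text
[0.60277632 0.28078011 0.08      ]
t 15.98 tcp [0.5126 0.0803 0.1572] grasp [0.5092 0.0804 0.1759] pitch 10.3 yaw -1.42 jz 0.002 F [ 0.6  0.9 -4.9] w 0.0198
j [ 0.1554  0.1933  1.9107 -0.0451  0.8616  1.7771] v 0.535
shift [ 0.0034 -0.0948 -0.1344] turn [-21.06   3.9   -0.27] | 0.165
shift [ 0.0371 -0.0773 -0.1436] turn [-21.06   3.9   -0.27] | 0.167
```

View pics/w8.png

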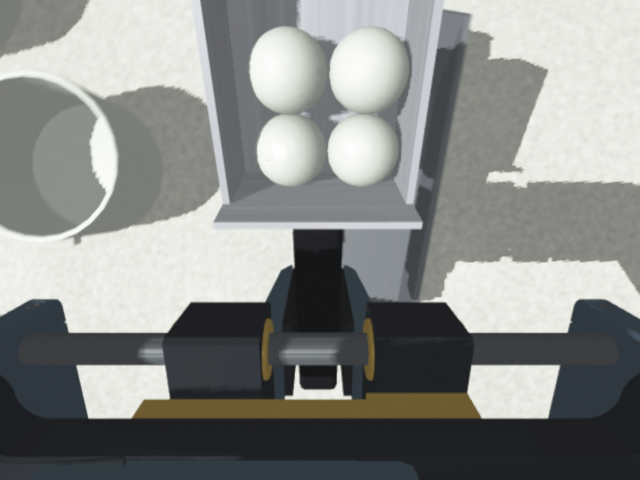

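>>> apply_moves([
  [0,[0,-0.018,-0.023],[-4,0.7,0]],
  [0,[0,-0.038,-0.05],[-8.5,1.5,0]],
  [0,[0.001,-0.058,-0.078],[-13,2.4,0]],
  [0,[0.002,-0.077,-0.106],[-17.5,3.2,0]],
  [0,[0.003,-0.092,-0.128],[-21,3.9,-0.2]],
])

```text
t: 16.45
tool_pos: [0.4198, 0.2147, 0.1367]
eef_rot: [1.043, 1.259, -0.812]
contact_force: [0.3, -0.3, -4.1]
width: 0.0193
```

```bash
python3 - <<'E'
from h import *;import pickle
log();J=[.599,.28,20]
f=grab_frame("wrist");save(f,"pics/w9.png");pickle.dump(f,open("w9.pkl","wb"))
g=grab_frame("scene");crop(g,"pics/s13.png",340,130,500,290,4)
go(*scoop(-.04,.17,25,0,J));go(*scoop(-.015,.13,25,0,J))
E
```

```text
t 16.45 tcp [0.4198 0.2147 0.1367] grasp [0.4168 0.2135 0.1554] pitch 9.73 yaw 20.43 jz -0.005 F [ 0.3 -0.3 -4.1] w 0.0193
j [ 0.4572  0.1466  2.0302 -0.0176  0.7954  1.683 ] v 0.617
shift [0.0009 0.0067 0.0008] turn [ 0.42 -0.36  0.35] | 0.007
shift [0.0445 0.0247 0.0012] turn [ 0.42 -0.36  0.35] | 0.051
```

View pics/w9.png

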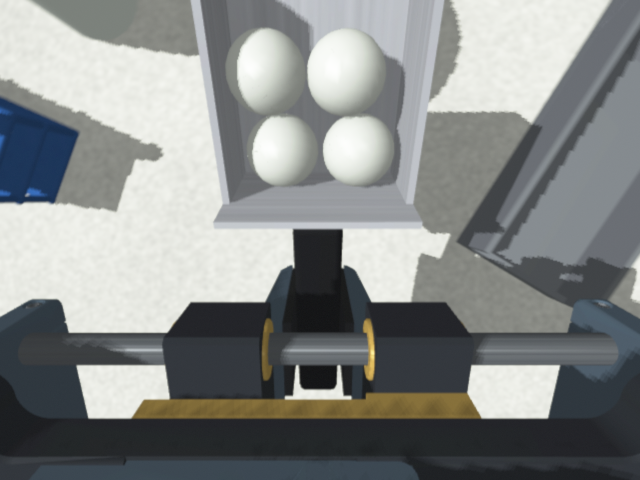

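View pics/s13.png

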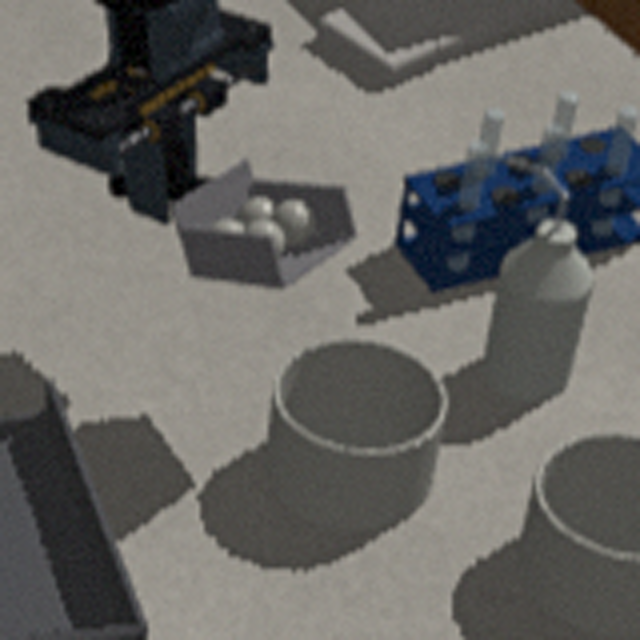

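>>> apply_moves([
  [0,[0.008,0.005,0],[0.2,-0.2,0]],
  [0,[0.018,0.01,0],[0.4,-0.3,0]],
  [0,[0.028,0.016,0.001],[0.4,-0.3,0]],
  [0,[0.038,0.021,0.001],[0.4,-0.3,0]],
  [0,[0.044,0.0245,0.001],[0.4,-0.3,0]],
])

```text
t: 16.97
tool_pos: [0.45, 0.225, 0.0951]
eef_rot: [1.045, 1.254, -0.822]
contact_force: [-1.1, -0.7, -3.8]
width: 0.0196
```

```bash
python3 - <<'E'
from h import *;import pickle
log();J=[.599,.28,20]
g=grab_frame("scene")
# lip corners predicted
s=ctrl.state();Rm=R.from_rotvec(s['eef_rot']).as_matrix();gp=s['tool_pos']-.019*Rm[:,0]
c,sn=np.cos(np.radians(15)),np.sin(np.radians(15))
# scoop axes: tool pitch = theta-15
F=Rm[:,1]*c+Rm[:,0]*sn*1.0; L=-Rm[:,2];U=np.cross(F,L)
print('F',F,'pitch',np.degrees(np.arcsin(F[2])))
im=g['frame'][130:290,340:500,::-1];im=cv2.resize(im,None,fx=4,fy=4)
for p in [(.045,.04,0),(.045,-.04,0),(-.045,-.04,.056)]:
    u=(proj(g,[gp+F*(p[0]+.095)+L*p[1]+U*(p[2]-.049)])[0]+.5-[340,130])*4;cv2.circle(im,tuple(int(v) for v in u),3,(0,0,255),-1)
for a in np.linspace(0,6.28,40):
    u=(proj(g,[[.599+.059*np.cos(a),.28+.059*np.sin(a),.08]])[0]+.5-[340,130])*4;cv2.circle(im,tuple(int(v) for v in u),1,(0,255,0),-1)
cv2.imwrite("pics/s14.png",im)
for a in((-.015,.125,17),(-.015,.118,9),(-.014,.112,2),(-.013,.107,-5),(-.012,.102,-12),(-.01,.095,-25),(-.005,.09,-40)): go(*scoop(*a,0,J))
E
```

```text
t 16.97 tcp [0.45   0.225  0.0951] grasp [0.447  0.2239 0.1139] pitch 9.53 yaw 19.95 jz -0.001 F [-1.1 -0.7 -3.8] w 0.0196
j [ 0.452   0.2476  2.0231 -0.0256  0.7055  1.6928] v 0.145
F [ 0.93563977  0.33968079 -0.09589156] pitch -5.502636624655645
shift [-0.0177 -0.0009 -0.0006] turn [-0.05 -0.03 -7.5 ] | 0.018
shift [-0.0313  0.0009 -0.0006] turn [ -0.05  -0.03 -15.5 ] | 0.031
shift [-0.0426  0.0059 -0.0006] turn [ -0.05  -0.03 -22.5 ] | 0.043
shift [-0.0541  0.0131 -0.0006] turn [ -0.05  -0.04 -29.5 ] | 0.056
shift [-0.0647  0.0223 -0.0006] turn [ -0.05  -0.04 -36.5 ] | 0.068
shift [-0.0832  0.0447 -0.0007] turn [-4.00e-02 -5.00e-02 -4.95e+01] | 0.094
shift [-0.1002  0.08   -0.0007] turn [-4.00e-02 -5.00e-02 -6.45e+01] | 0.128
```

View pics/s14.png

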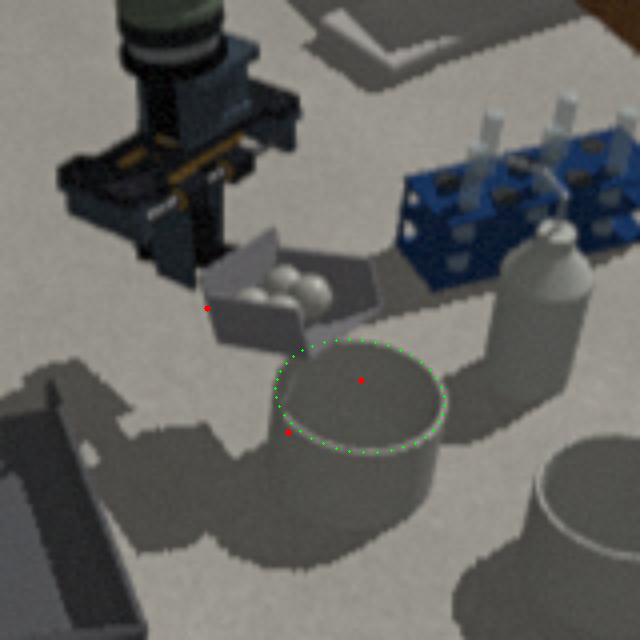

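```bash
python3 - <<'E'
from h import *
s=ctrl.state();g=grab_frame("scene");Rm=R.from_rotvec(s['eef_rot']).as_matrix();gp=s['tool_pos']-.019*Rm[:,0]
for o in(12,15,18):
  c,sn=np.cos(np.radians(o)),np.sin(np.radians(o));F=Rm[:,1]*c-Rm[:,0]*sn; L=-Rm[:,2];U=np.cross(F,L)
  for p in [(.045,.04,0),(.045,-.04,0),(-.045,-.04,.056),(-.045,.04,.056),(-.045,-.04,0)]:
    w=gp+F*(p[0]+.095)+L*p[1]+U*(p[2]-.049);print(o,p,((proj(g,[w])[0]+.5-[340,130])*4).round(0),w.round(3))
E
```

```text
12 (0.045, 0.04, 0) [387. 318.] [0.573 0.312 0.119]
12 (0.045, -0.04, 0) [313. 371.] [0.6   0.237 0.119]
12 (-0.045, -0.04, 0.056) [202. 280.] [0.502 0.201 0.138]
12 (-0.045, 0.04, 0.056) [277. 231.] [0.475 0.277 0.138]
12 (-0.045, -0.04, 0) [219. 349.] [0.521 0.208 0.086]
15 (0.045, 0.04, 0) [388. 310.] [0.572 0.312 0.127]
15 (0.045, -0.04, 0) [313. 362.] [0.6   0.237 0.127]
15 (-0.045, -0.04, 0.056) [201. 276.] [0.501 0.201 0.14 ]
15 (-0.045, 0.04, 0.056) [276. 228.] [0.474 0.276 0.14 ]
15 (-0.045, -0.04, 0) [221. 346.] [0.523 0.209 0.089]
18 (0.045, 0.04, 0) [388. 301.] [0.571 0.312 0.135]
18 (0.045, -0.04, 0) [313. 353.] [0.599 0.237 0.135]
18 (-0.045, -0.04, 0.056) [200. 273.] [0.499 0.2   0.143]
18 (-0.045, 0.04, 0.056) [275. 224.] [0.472 0.276 0.143]
18 (-0.045, -0.04, 0) [222. 343.] [0.524 0.209 0.093]
```

>>> apply_moves([
  [0,[-0.015,0,0],[0,0,-6.5]],
  [0,[-0.029,0.002,0],[0,0,-13.5]],
  [0,[-0.041,0.006,-0.001],[0,0,-20.5]],
  [0,[-0.052,0.014,-0.001],[0,0,-27]],
  [0,[-0.06,0.021,-0.001],[0,0,-33]],
])

```text
t: 17.48
tool_pos: [0.4615, 0.2302, 0.1598]
eef_rot: [0.682, 1.582, -1.254]
contact_force: [-0.0, 0.8, -4.3]
width: 0.0191
```

```bash
python3 - <<'E'
from h import *;import pickle
log();J=[.602,.281,20]
g=grab_frame("scene");crop(g,"pics/s15.png",340,130,500,290,4)
for a in((-.014,.112,0),(-.013,.107,-7),(-.012,.102,-14),(-.01,.095,-25),(-.007,.09,-33),(-.005,.09,-40)): go(*scoop(*a,0,J))
E
```

```text
t 17.48 tcp [0.4615 0.2302 0.1598] grasp [0.4686 0.2327 0.1773] pitch -23.47 yaw 19.93 jz -0.001 F [-0.   0.8 -4.3] w 0.0191
j [0.4209 0.4906 1.5043 0.03   1.5553 1.637 ] v 1.633
shift [ 0.0189 -0.0066  0.0003] turn [-0.08 -0.08  8.54] | 0.02
shift [ 0.0052 -0.0062  0.0003] turn [-0.08 -0.09  1.54] | 0.008
shift [-0.0087 -0.0036  0.0002] turn [-0.07 -0.09 -5.46] | 0.009
shift [-0.0312  0.0049  0.0002] turn [ -0.06  -0.1  -16.46] | 0.032
shift [-0.0476  0.0158  0.0001] turn [ -0.06  -0.1  -24.46] | 0.05
shift [-0.0648  0.0253  0.0001] turn [ -0.05  -0.11 -31.46] | 0.07
```

View pics/s15.png

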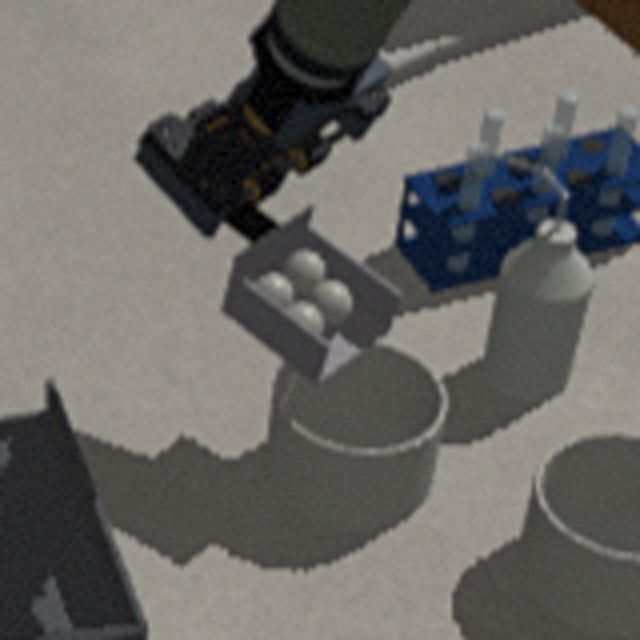

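>>> apply_moves([
  [0,[-0.007,0.002,0],[0,0,-5]],
  [0,[-0.018,0.005,0],[0,0,-10]],
  [0,[-0.028,0.009,0],[0,0,-15]],
  [0,[-0.038,0.013,0],[0,0,-19]],
  [0,[-0.048,0.018,0],[0,0,-24]],
])

```text
t: 17.95
tool_pos: [0.5001, 0.2438, 0.195]
eef_rot: [0.358, 1.782, -1.553]
contact_force: [0.1, 0.0, -1.4]
width: 0.0193
```

```bash
python3 - <<'E'
from h import *;import pickle
log();J=[.602,.281,20]
g=grab_frame("scene");crop(g,"pics/s16.png",340,130,500,290,4)
f=grab_frame("wrist");save(f,"pics/w16.png")
for a in((-.007,.09,-33),(-.005,.09,-40)): go(*scoop(*a,0,J))
E
```

```text
t 17.95 tcp [0.5001 0.2438 0.195 ] grasp [0.5132 0.2485 0.2078] pitch -47.4 yaw 19.86 jz -0.001 F [ 0.1  0.  -1.4] w 0.0193
j [0.4061 0.7663 1.0974 0.0515 2.1038 1.6365] v 1.349
shift [ 0.0004 -0.0062 -0.0002] turn [-0.09 -0.14 -0.49] | 0.006
shift [-0.0192 -0.0046 -0.0003] turn [-0.08 -0.14 -7.49] | 0.02
```

View pics/s16.png

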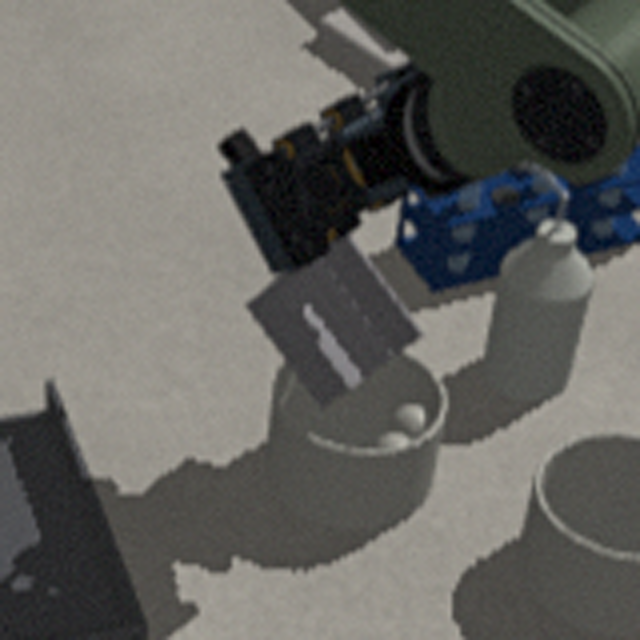

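View pics/w16.png

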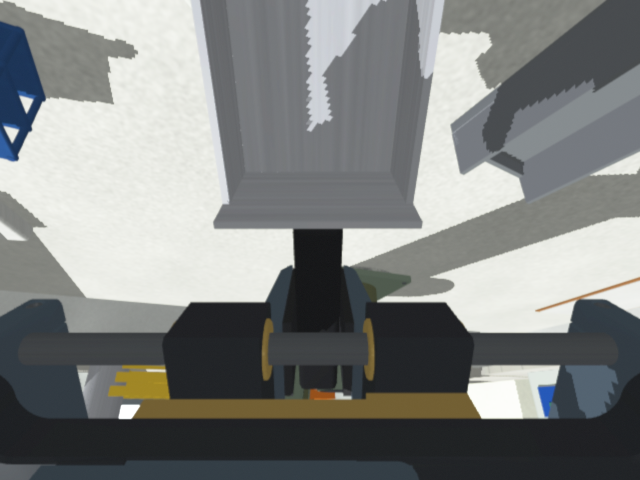

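```bash
python3 - <<'E'
from h import *
from kin import sim
J=[.602,.281,20];a=scoop(-.03,.15,-20,0,J);go(*a);b=scoop(-.06,.17,0,0,J);go(*b)
s=ctrl.state();Rm=R.from_rotvec(s['eef_rot']).as_matrix()
sim([((.513,.2485,.2078),19.9,-47.4),a,b,((.46,.0,.25),25,-15),((.44,-.2,.2),30,-15),((.44,-.2,.049),30,-15)],s['joint_positions'])
E
```

```text
shift [ 0.0099 -0.0607 -0.0001] turn [-0.1  -0.13 12.51] | 0.062
shift [ 0.0649 -0.0735  0.    ] turn [-0.12 -0.11 32.51] | 0.098
(array([0.46593441, 0.23147617, 0.24392776]), 20, -35) [0.42 0.55 1.31 0.04 1.89 1.64] 0.0
(array([0.41406148, 0.21259597, 0.219     ]), 20, -15) [0.43 0.29 1.67 0.02 1.44 1.65] 0.0
((0.46, 0.0, 0.25), 25, -15) [ 0.04  0.25  1.64 -0.1   1.49  1.2 ] 0.0
((0.44, -0.2, 0.2), 30, -15) [-0.32  0.29  1.72 -0.2   1.31  0.79] 0.0
((0.44, -0.2, 0.049), 30, -15) [-0.32  0.46  1.91 -0.24  0.97  0.88] 0.0
```

>>> apply_moves([
  [0,[-0.004,-0.01,0],[0,0,0]],
  [0,[-0.004,-0.025,0],[0,0,1]],
  [0,[0,-0.042,0],[0,0,6]],
  [0,[0.012,-0.062,0],[0,0,13]],
  [0,[0.03,-0.07,0],[0,0,19]],
])

```text
t: 18.47
tool_pos: [0.4355, 0.2203, 0.2251]
eef_rot: [0.63, 1.62, -1.309]
contact_force: [1.1, 0.6, -1.5]
width: 0.0197
```

```bash
python3 - <<'E'
from h import *;import pickle
log();go((.46,.0,.24),25,-15);go((.44,-.2,.2),30,-15)
g=grab_frame("scene");crop(g,"pics/s17.png",340,130,500,290,4)
E
```

```text
t 18.47 tcp [0.4355 0.2203 0.2251] grasp [0.4439 0.2233 0.2419] pitch -27.69 yaw 19.83 jz -0.001 F [ 1.1  0.6 -1.5] w 0.0197
j [0.4203 0.4439 1.4402 0.036  1.7396 1.642 ] v 1.654
shift [ 0.0291 -0.0487  0.216 ] turn [-4.8  -1.95 12.68] | 0.223
shift [ 0.1046 -0.1069  0.3978] turn [-9.46 -3.77 12.65] | 0.425
```

View pics/s17.png

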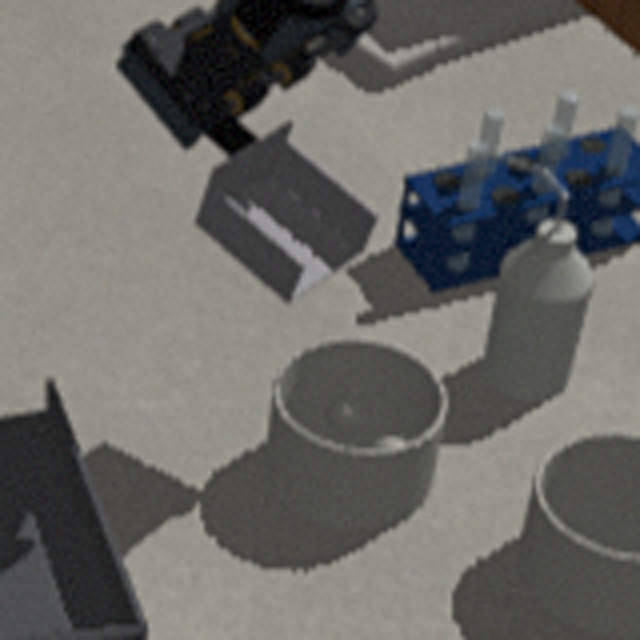

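Pan empty, jar upright with balls inside (dim; two visible). Carry the scoop away; check with the top camera later.

>>> apply_moves([
  [0,[0.003,-0.008,0.035],[-1,-0.4,5]],
  [0,[0.01,-0.018,0.075],[-2,-0.8,9]],
  [0,[0.016,-0.028,0.115],[-3,-1.2,12]],
  [0,[0.022,-0.038,0.155],[-4,-1.6,12.7]],
  [0,[0.028,-0.048,0.195],[-5,-2,12.7]],
])

```text
t: 18.93
tool_pos: [0.4376, 0.0126, 0.2261]
eef_rot: [0.702, 1.524, -1.078]
contact_force: [0.7, 0.0, -0.8]
width: 0.0194
```

```bash
python3 - <<'E'
from h import *
log();go((.44,-.2,.2),30,-15);go((.44,-.2,.06),30,-15)
E
```

```text
t 18.93 tcp [0.4376 0.0126 0.2261] grasp [0.4421 0.0147 0.2445] pitch -15.18 yaw 25.36 jz 0.001 F [ 0.7  0.  -0.8] w 0.0194
j [ 0.0754  0.2318  1.6878 -0.0957  1.4701  1.2253] v 1.056
shift [ 0.0677 -0.0788  0.1935] turn [-4.5  -1.14  0.18] | 0.22
shift [ 0.2028 -0.0422  0.1933] turn [-4.5  -1.14  0.18] | 0.283
```

>>> apply_moves([
  [0,[0.01,-0.015,0.038],[-1,-0.2,0]],
  [0,[0.024,-0.031,0.077],[-2,-0.5,0]],
  [0,[0.038,-0.047,0.116],[-3,-0.8,0]],
  [0,[0.053,-0.063,0.155],[-4,-1,0]],
  [0,[0.068,-0.079,0.193],[-4.5,-1.1,0.2]],
])

```text
t: 19.35
tool_pos: [0.4342, -0.1911, 0.1858]
eef_rot: [0.638, 1.536, -1.012]
contact_force: [0.6, -0.3, -2.6]
width: 0.0198
```

```bash
python3 - <<'E'
from h import *
log();go((.44,-.2,.07),30,-15)
t=grab_frame("top");crop(t,"pics/t18.png",190,190,350,290,5)
E
```

```text
t 19.35 tcp [ 0.4342 -0.1911  0.1858] grasp [ 0.4383 -0.1886  0.2042] pitch -14.81 yaw 30.05 jz 0.002 F [ 0.6 -0.3 -2.6] w 0.0198
j [-0.3044  0.2769  1.7307 -0.1975  1.3142  0.8098] v 0.902
shift [0.1308 0.0301 0.0103] turn [ 0.01  0.13 -0.19] | 0.135
```

View pics/t18.png

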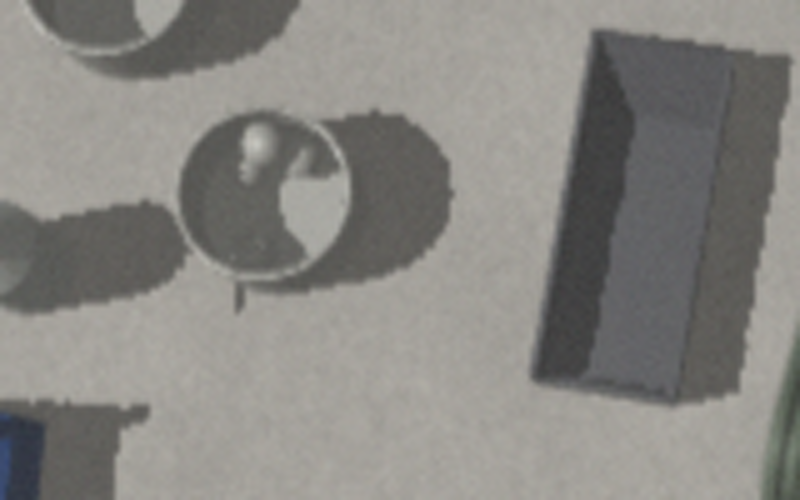

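>>> apply_moves([
  [0,[0.025,0.006,0.003],[0,0,0]],
  [0,[0.055,0.012,0.006],[0,0,0]],
  [0,[0.085,0.019,0.008],[0,0,0]],
  [0,[0.11,0.025,0.01],[0,0,0]],
  [0,[0.126,0.029,0.01],[0,0,0]],
])

```text
t: 19.82
tool_pos: [0.4319, -0.2091, 0.0546]
eef_rot: [0.636, 1.535, -1.021]
contact_force: [-0.5, 0.2, -1.1]
width: 0.0196
```

```bash
python3 - <<'E'
from h import *
log();go((.44,-.2,.05),30,-15)
g=grab_frame("scene");crop(g,"pics/s19.png",180,130,360,290,4)
E
```

```text
t 19.82 tcp [ 0.4319 -0.2091  0.0546] grasp [ 0.4361 -0.2065  0.0729] pitch -15.15 yaw 29.81 jz 0.005 F [-0.5  0.2 -1.1] w 0.0196
j [-0.3343  0.4238  1.8918 -0.239   1.0111  0.863 ] v 0.429
shift [ 0.0204  0.0124 -0.004 ] turn [-0.26  0.25  0.15] | 0.024
```

View pics/s19.png

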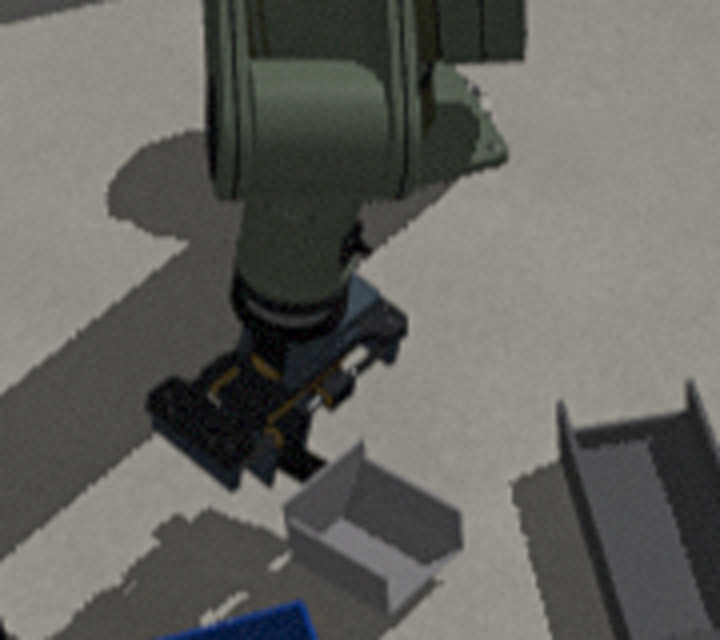

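>>> apply_moves([
  [0,[0.006,0.002,0],[0,0,0]],
  [0,[0.012,0.003,0],[0,0,0]],
  [0,[0.017,0.0045,0],[0,0,0]],
  [0,[0.021,0.0055,0],[0,0,0]],
  [0,[0.0215,0.0057,0],[0,0,0]],
])

```text
t: 20.28
tool_pos: [0.4307, -0.2087, 0.0308]
eef_rot: [0.636, 1.538, -1.021]
contact_force: [-1.5, -0.6, 2.8]
width: 0.0196
```

```bash
python3 - <<'E'
from h import *
log()
g=grab_frame("scene");crop(g,"pics/s20.png",230,220,330,300,7)
E
```

```text
t 20.28 tcp [ 0.4307 -0.2087  0.0308] grasp [ 0.435  -0.2062  0.0491] pitch -15.27 yaw 29.82 jz 0.003 F [-1.5 -0.6  2.8] w 0.0196
j [-0.3343  0.4559  1.916  -0.2475  0.9593  0.8782] v 0.011
```

View pics/s20.png

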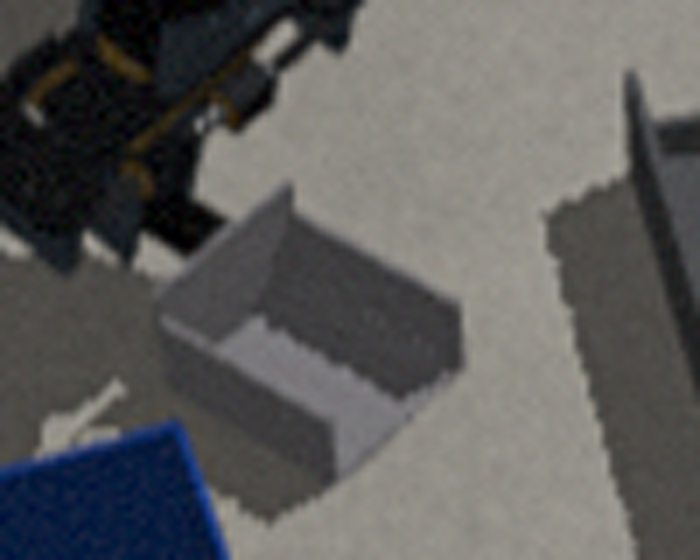

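>>> apply_moves([
  [1,[0,0,0],[0,0,0]],
  [1,[0,0,0],[0,0,0]],
  [1,[0,0,0],[0,0,0]],
  [1,[0,0,0],[0,0,0]],
  [1,[0,0,0],[0,0,0]],
])

```text
t: 20.75
tool_pos: [0.4309, -0.2087, 0.0311]
eef_rot: [0.636, 1.538, -1.021]
contact_force: [0.2, 0.2, 1.1]
width: 0.05
```

>>> apply_moves([
  [1,[-0.002,0,0],[0,0,0]],
  [1,[-0.015,0,0],[0,0,0]],
  [1,[-0.04,0,0],[0,0,0]],
  [1,[-0.07,0,0],[0,0,0]],
  [1,[-0.1,0,0],[0,0,0]],
])

```text
t: 21.17
tool_pos: [0.4533, -0.195, 0.1285]
eef_rot: [0.636, 1.539, -1.021]
contact_force: [0.6, -0.0, -0.2]
width: 0.0834
```

```bash
python3 - <<'E'
from h import *
log()
go((.50,.22,.30),15,0)
g=grab_frame("scene");crop(g,"pics/s21.png",180,130,360,290,4)
E
```

```text
t 21.17 tcp [ 0.4533 -0.195   0.1285] grasp [ 0.4576 -0.1925  0.1468] pitch -15.31 yaw 29.82 jz 0.002 F [ 0.6 -0.  -0.2] w 0.0834
j [-0.2975  0.3624  1.7642 -0.2091  1.2061  0.8467] v 0.864
shift [-0.2129  0.1977 -0.3366] turn [14.71  2.09 15.21] | 0.445
```

View pics/s21.png

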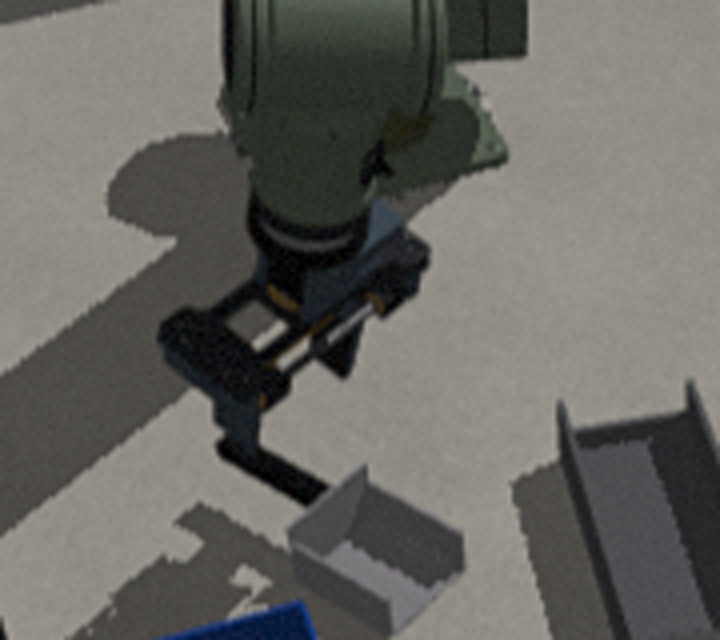

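Scoop lies flat and released. Now view the jar with the wrist camera: up first, then across.

>>> apply_moves([
  [1,[-0.04,0.01,-0.01],[2,0,3]],
  [1,[-0.08,0.03,-0.04],[4,0.5,6]],
  [1,[-0.12,0.05,-0.075],[6,1,9]],
  [1,[-0.15,0.075,-0.11],[8,1,12]],
  [1,[-0.175,0.1,-0.145],[10,1.5,15]],
])

```text
t: 21.63
tool_pos: [0.4989, -0.0434, 0.2562]
eef_rot: [0.955, 1.34, -0.948]
contact_force: [0.0, -0.2, -0.2]
width: 0.091
```

```bash
python3 - <<'E'
from h import *
log()
go((.50,.22,.32),15,0)
E
```

```text
t 21.63 tcp [ 0.4989 -0.0434  0.2562] grasp [ 0.4987 -0.0433  0.2752] pitch 0.59 yaw 19.62 jz 0.008 F [ 0.  -0.2 -0.2] w 0.091
j [-0.1081  0.1699  1.6613 -0.0025  1.2978  1.1208] v 0.941
shift [-0.0457  0.0899 -0.2474] turn [ 4.62  0.41 -0.61] | 0.267
```

>>> apply_moves([
  [1,[-0.01,0.015,-0.04],[1,0,0]],
  [1,[-0.02,0.03,-0.08],[2,0,0]],
  [1,[-0.03,0.045,-0.12],[3,0,0]],
  [1,[-0.04,0.06,-0.16],[4,0,-0.5]],
  [1,[-0.045,0.075,-0.2],[4.6,0,-0.6]],
])

```text
t: 22.05
tool_pos: [0.5016, 0.1606, 0.3002]
eef_rot: [1.011, 1.314, -1.016]
contact_force: [0.8, -0.2, -0.4]
width: 0.0912
```

```bash
python3 - <<'E'
from h import *
log()
f=grab_frame("wrist");save(f,"pics/w20.png")
E
```

```text
t 22.05 tcp [0.5016 0.1606 0.3002] grasp [0.5015 0.1607 0.3192] pitch 0.13 yaw 14.97 jz 0.007 F [ 0.8 -0.2 -0.4] w 0.0912
j [ 0.2928  0.1987  1.5157 -0.0076  1.4252  1.6034] v 1.021
```

View pics/w20.png

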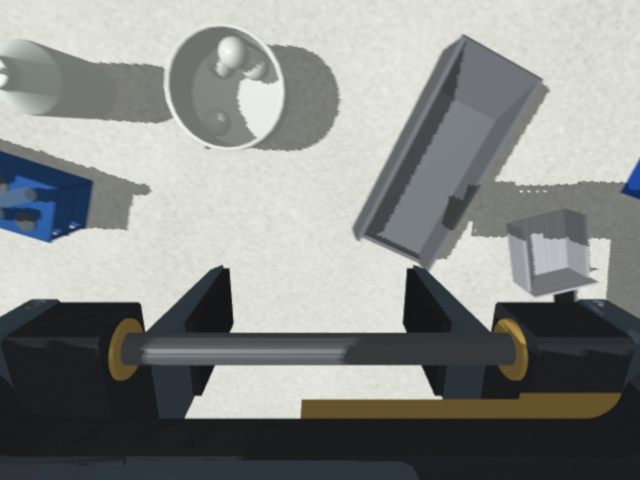

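```bash
python3 - <<'E'
from h import *
f=grab_frame("wrist")
im=f['frame'][10:165,150:300,::-1];im=cv2.resize(im,None,fx=5,fy=5,interpolation=cv2.INTER_CUBIC).astype(float)
im=255*(im/255)**.7;cv2.imwrite("pics/w21.png",im[:600*155])
t=grab_frame("top")
print(tri([ray(f,(231,52)),ray(t,(242,219))]))
for z in(.024,.045,.06,.075): print(z,unproj(f,(231,52),z).round(3),unproj(t,(242,219),z).round(3))
for z in (.024,): print(unproj(f,(217,122),z),unproj(f,(254,66),z))
E
```

```text
[0.62621269 0.27930056 0.12010413]
0.024 [0.643 0.309 0.024] [0.643 0.295 0.024]
0.045 [0.64  0.303 0.045] [0.639 0.291 0.045]
0.06 [0.638 0.299 0.06 ] [0.636 0.288 0.06 ]
0.075 [0.636 0.295 0.075] [0.632 0.285 0.075]
[0.56423368 0.31039879 0.024     ] [0.63584363 0.28056725 0.024     ][ WARN:0@3.616] global loadsave.cpp:1063 imwrite_ Unsupported depth image for selected encoder is fallbacked to CV_8U.
```

View pics/w21.png

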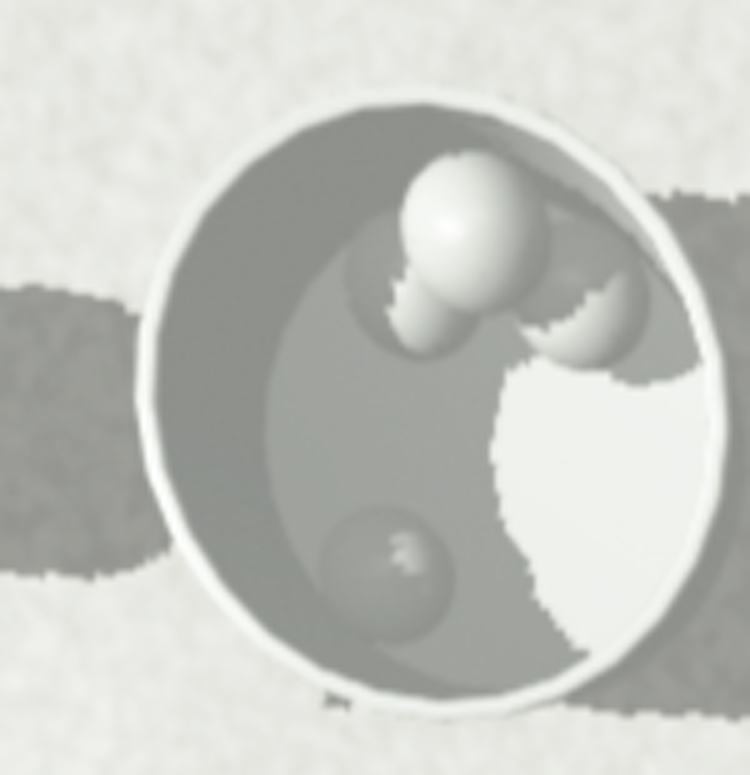

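>>> apply_moves([
  [1,[0,0,0],[0,0,0]],
  [1,[0,0,0],[0,0,0]],
  [1,[0,0,0],[0,0,0]],
  [1,[0,0,0],[0,0,0]],
  [1,[0,0,0],[0,0,0]],
])

```text
t: 22.62
tool_pos: [0.5016, 0.1601, 0.2989]
eef_rot: [1.007, 1.317, -1.014]
contact_force: [-0.4, 0.1, 0.1]
width: 0.0911
```

```bash
python3 - <<'E'
from h import *
log()
f=grab_frame("scene");save(f,"pics/final.png")
E
```

```text
t 22.62 tcp [0.5016 0.1601 0.2989] grasp [0.5016 0.1602 0.3179] pitch 0.04 yaw 15.21 jz 0.007 F [-0.4  0.1  0.1] w 0.0911
j [ 0.2918  0.1998  1.5174 -0.0074  1.4239  1.5982] v 0.004
```

View pics/final.png

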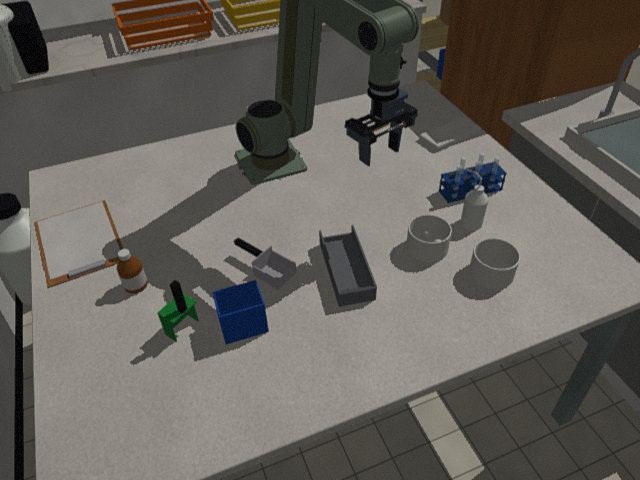

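Final picture: the scoop lies flat at (270,265), the tray at (347,268) is empty, the jar at (430,238) is upright in place, bystanders untouched, and the arm is clear of everything.

```bash
python3 -c "
from rig import ctrl
print(ctrl.job_done())"
```

```text
the job is handed in; nothing more can be done
None
```

The job is handed in at about 22.7 s. All four balls are in the jar, and the scoop is back on the bench, right way up and let go. The hand-in reports no verdict.

I lifted the scoop out of the caddy, laid it on the bench, let go, and took the handle again from above. I then pushed it along the tray floor to the sloped wall, tilted it nose up, carried all four balls over and tipped them into the right-hand jar.

**Last checks:**
- **Balls:** The wrist picture shows three balls on the jar's floor and the fourth resting on two of them, below the rim. The tray is empty.
- **Jar and bystanders:** The jar stands upright where it was. The wash bottle, tube rack and amber bottle look unmoved.
- **Robot:** The gripper is open, the arm is at rest about 0.3 m up, and the contact force reads about zero.

**What disagreed:**
- **Stacked ball:** Its height could not be measured. Triangulating it from the wrist and top cameras gave 0.12 m, above the rim, which contradicts both pictures. The three floor balls are enough on their own.
- **Tray:** The top and scene cameras put it up to about 6 mm apart at its near corner, so I shifted its position slightly along its length. The scoop fitted without trouble.
- **Scoop lip:** Before the pour, it was about 4–5 mm short of where I calculated. I allowed for that during the pour.

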